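Feed a sample boat into the tube furnace with the push rod

TASK

Load the ceramic boat that lies in the loading trough of the open tube furnace: take the push rod from its rest and use it to slide the boat through the tube mouth and along the guide until it is fully home against the sprung boat stop, and keep it pressed there with a light, steady push of a few newtons for a moment. Boat and tube are brittle: feel for the stop, never push the boat with more than 15 N, do not knock the rod on the tube and do not touch the boat with the gripper. Then ease the rod off and out, leaving the boat against the stop, and lay the rod back in both notches of its rest as you found it, without disturbing the glassware.

Things in the scene. Friction and masses are not known exactly. Their poses are not given: they have to be found in the camera images.
- furnace: Grey bench-top split tube furnace, fixed: case 270 long, 200 deep, 140 high, lid swung up on the robot's side to 330 high. Clear quartz tube, 36 outside, 32 inside, axis 140 up. Origin on the bench straight below the tube mouth; x = feed direction into the tube, z up. Tube from x 0 to 360 mm, case from x 40 to 310.
- trough_end (a point): Outer end of the open-topped steel loading trough, middle of its floor, 160 mm before the mouth (furnace x -160), 131.5 above the bench; axes as the furnace. Trough 24 wide inside, walls 2 thick, 12 high; it stands on a post with a foot 100 wide. Over its last 30 mm the walls taper to 18.5 inside.
- mouth (a point): Middle of the channel floor at the tube mouth (furnace x 0), 131.5 above the bench; axes as the furnace. From here the guide goes on inside the tube, 18.5 wide, same floor and walls.
- stop_zone (a point): Middle of the channel floor 122.5 mm inside the mouth, axes as the furnace. A white ceramic stop plug (16 wide, 15 high, flat front face) blocks the guide about here. How deep it is set is not measured and differs each time: its face lies up to 28 mm before or beyond this point. It is sprung (thermocouple sheath): gives 1 mm per 3 N, 8 mm at most.
- boat_mid (a point): Centre of the white ceramic boat in the trough, an open tray 70 long, 16 wide, 12 high, 20 to 42 g. x along it towards the tube: rear face 35 mm behind this point, nose 35 mm ahead; z up. It slides freely: under 1 N moves it, a little more where the taper straightens it.
- rod_grip (a point): Grip point of the push rod, mid-height of its handle near the balance point. Wooden handle 120 long, 20 wide, 20 high, from 80 mm behind this point to 40 ahead, then a 6 mm steel shaft to a flat pusher disc (13 diameter), front face 300 mm ahead. x along the rod to the disc, y across, z up. About 130 g.
- rod_tip (a point): Centre of the front face of the rod's pusher disc, axes as the grip point.
- rest: Aluminium rod rest, fixed: base 330 x 66 x 8, two notched plates 10 thick, at x -60 mm (under the handle, notch 24.5 wide) and x 220 (under the shaft, notch 11 wide), flared on top, up to 84 high. Origin on the bench below the rod's grip point (within 10 mm at the start); x towards the disc. The lying rod is level, its axis 62 above the bench.
- flask: Bystander: small conical glass flask, 92 high, loose.
- reagent: Bystander: amber reagent bottle, 52 diameter, 115 high, loose.
- beaker: Bystander: small glass beaker, 60 diameter, 75 high, loose.

How it is judged:
By the outcome, as a careful person would: the job done as asked, in the order asked, and still so for the second after the job is handed in, with the robot touching nothing.
It also fails if it takes over 51 s, if anything falls off the work surface, if the arm or the gripper's body presses on something with over 40 N, if the wrist force passes 120 N, or if a joint passes its speed limit or range.

ROBOT

A 6-joint arm with a two-finger parallel gripper is mounted at the origin on the work surface. World frame = base frame: x ahead of the robot, y to its left, z up, the work surface at z = 0. Lengths are in m, angles in degrees, forces in N, time in s.
With the tool pointing down it reaches from about 0.375 to 0.9 m from the base axis. Payload 3.1 kg.
Tool frame: the origin (TCP) lies at the very end of the fingers, on their centre line; the grasp point (between the pads) lies 19 mm behind it; z points along the fingers, x is the direction in which the jaws open and shut, and the axes are right-handed (so a half turn about z gives the same grasp; the last joint's range is limited). The gripper opens to 87 mm and grips with 3 to 60 N. Pads are 19 mm wide; open, the fingers measure 117 mm over their backs; the gripper's body (75 mm by 190 mm) begins 51 mm behind the grasp point.
Start: joints at [-81.847, 30.224, 82.088, -0, 67.689, -10.227], TCP at [0.197, -0.593, 0.223] pointing down, gripper open.
Joint ranges: [-176.69, 176.69], [-43.24, 126.21], [12.49, 139.97], [-82, 262], [0, 151.66], [-163.58, 163.58]. Speed limits (degrees/s): [159.86, 159.86, 180, 180, 180, 180].

INTERFACE

Orientations are given as a 3x3 rotation matrix whose columns are the frame's x, y, z axes.
In Python, from rig import read_state, capture, bot gives the robot as it stands.
- The arm moves only by the shell command python3 -m crank 'ROWS' [OPENING]. ROWS is JSON, a list of rows, each a list of 2 entries, a list of its own where there are three numbers: the shift along the tool's x, y, z in cm, then the turn, a rotation vector about the tool's x, y, z in rad. In form: [[[dx, dy, dz], [wx, wy, wz]], ...]. A call has 1 to 12 rows; each row shifts and turns the commanded pose from where the row before left it, along the tool's axes as they then stand; what a row does not reach is not made up. A row lasts 1/10 s, in which the tool goes at most 50 mm and 8.59 degrees, less where a joint would pass 70% of its speed; a pose out of reach is approached as far as the arm can. A call with a gripper value outside its range is refused whole. OPENING is the closure, from -1 (fully open) to 1 (shut), set as the call begins (- or left out, the last holds). The fingers move at their own pace and stop on an object; the grip force is fixed at half the most. Time passes only in rows, so rows that do not move let the fingers close. It gives the time, the measured TCP pose, the force and the opening at its end, in the units of the state.
- read_state(): the state, without advancing time (a new reading comes with each control period).
- capture(name): name is "scene" or "top" or "wrist"; returns a dict with "pixels" (384x512x3 uint8, red, green, blue), "camera_matrix" (3x3 intrinsics, pixels), "R" (3x3) and "t" (3): a world point X has camera coordinates R X + t. Camera axes: x right, y down, z forward; pixel columns grow to the right and rows downward; lengths in m; the calibration is good to about 2 mm. A picture is of the moment at which its call begins. There is no depth.
- bot.hand_in(): hands the job in, once; it reports no verdict.
The state is a dict: "time_s": time; "joint_positions": joint angles; "qvel": joint speeds; "tau": joint torques, N m; "position": TCP position; "tcp_rot": TCP orientation; "force": force on the tool from outside, world axes, zero at the start; "moment": the same for the moment, N m; "opening": opening from 0.0 (shut) to 1.0 (fully open).
Only numpy, scipy, OpenCV 4.12 (cv2) and the standard library are available. Lean on these libraries where they do the work, as an engineer would, in place of code of your own. Each camera call takes 0.05 s, during which the arm holds its last target.

## Working session

There is one attempt and no reset: what is moved stays moved. The work goes in short steps, Python scripts to look and compute and a shell command to move; the robot and the scene stay as the last step left them, time stands still between calls to the robot, and variables do not carry over. Pictures are saved under pics/ and viewed, and the job is handed in when it is done.

```bash
ls; mkdir -p pics
cat > h.py <<'E'
import numpy as np,cv2
from rig import read_state,capture,bot
def snap(n,f):
    c=capture(n); cv2.imwrite('pics/'+f,c['pixels'][:,:,::-1]); np.savez('pics/'+f+'.npz',**{k:np.array(v) for k,v in c.items()}); return c
def load(f): return dict(np.load('pics/'+f+'.npz'))
def ray(c,u,v,z):
    K,R,t=[np.array(c[k]) for k in('camera_matrix','R','t')]
    o=-R.T@t; d=R.T@np.linalg.inv(K)@np.array([u,v,1.]); return o+d*(z-o[2])/d[2]
def proj(c,X):
    K,R,t=[np.array(c[k]) for k in('camera_matrix','R','t')]
    p=K@(R@np.array(X)+t); return p[:2]/p[2]
def tri(obs):
    A=[];b=[]
    for c,u,v in obs:
        K,R,t=[np.array(c[k]) for k in('camera_matrix','R','t')]
        o=-R.T@t; d=R.T@np.linalg.inv(K)@np.array([u,v,1.]); d/=np.linalg.norm(d)
        P=np.eye(3)-np.outer(d,d); A.append(P);b.append(P@o)
    return np.linalg.lstsq(np.vstack(A),np.hstack(b),rcond=None)[0]
E
python3 - <<'E'
from h import *
np.set_printoptions(precision=4,suppress=True)
for n in('scene','top','wrist'):
    c=snap(n,n+'0.png'); print(n,-np.array(c['R']).T@c['t'],c['R'])
print(read_state())
E
```

```text
pics
scene [ 1.4172 -0.4148  0.8855] [[ 0.4822  0.876  -0.0121]
 [ 0.5537 -0.3155 -0.7706]
 [-0.6789  0.3649 -0.6372]]
top [0.5043 0.0294 1.1397] [[ 0.0048 -0.9996  0.0267]
 [-0.9976 -0.0067 -0.0693]
 [ 0.0695 -0.0263 -0.9972]]
wrist [ 0.2758 -0.5673  0.3848] [[ 0.3157 -0.9489 -0.0021]
 [-0.9049 -0.3017  0.3002]
 [-0.2855 -0.0929 -0.9539]]
{'time_s': 0.15, 'joint_positions': array([-81.8464,  30.2679,  82.1379,  -0.0012,  67.6867, -10.2247]), 'qvel': array([ 0.0482, -0.2043, -0.2375,  0.0192,  0.025 , -0.073 ]), 'tau': array([  0.0006, -44.0431, -17.6842,   0.0634,   0.0553,  -0.0001]), 'position': array([ 0.197 , -0.5926,  0.2218]), 'tcp_rot': array([[ 0.3153, -0.949 , -0.0002],
       [-0.949 , -0.3153,  0.0016],
       [-0.0016, -0.0003, -1.    ]]), 'force': array([-0.6354,  0.0617,  0.2717]), 'moment': array([-0.024,  0.011, -0.012]), 'opening': 1.0019268126042298}
```

View pics/scene0.png

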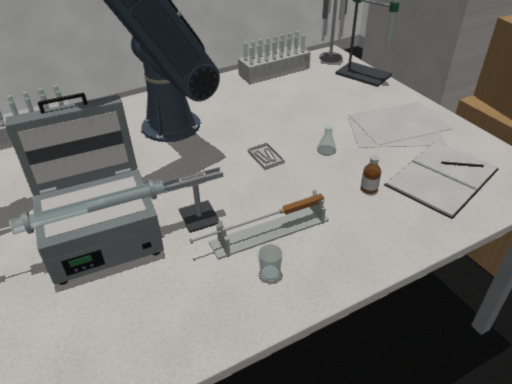

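View pics/top0.png

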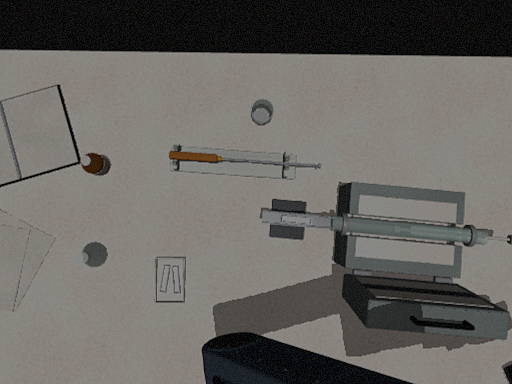

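View pics/wrist0.png

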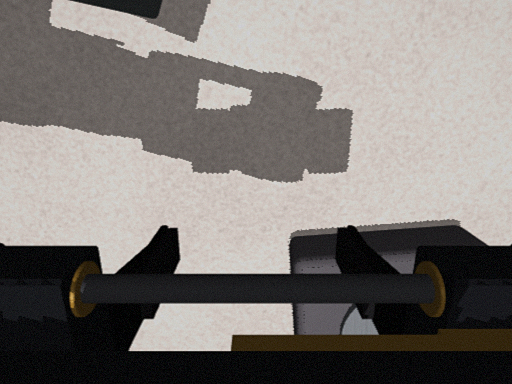

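Run:
```python
from h import *
a=cv2.imread('pics/top0.png')
cv2.imwrite('pics/t1.png',cv2.resize(a[135:190,160:330],None,fx=4.7,fy=4.7,interpolation=cv2.INTER_CUBIC))
cv2.imwrite('pics/t2.png',cv2.resize(a[190:260,250:410],None,fx=5,fy=5,interpolation=cv2.INTER_CUBIC))
b=cv2.imread('pics/scene0.png')
cv2.imwrite('pics/s1.png',cv2.resize(b[150:260,130:340],None,fx=3.8,fy=3.8,interpolation=cv2.INTER_CUBIC))
```

```text
(no output)
```

View pics/t1.png

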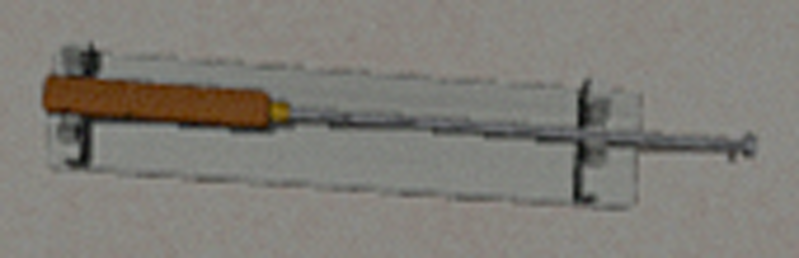

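View pics/t2.png

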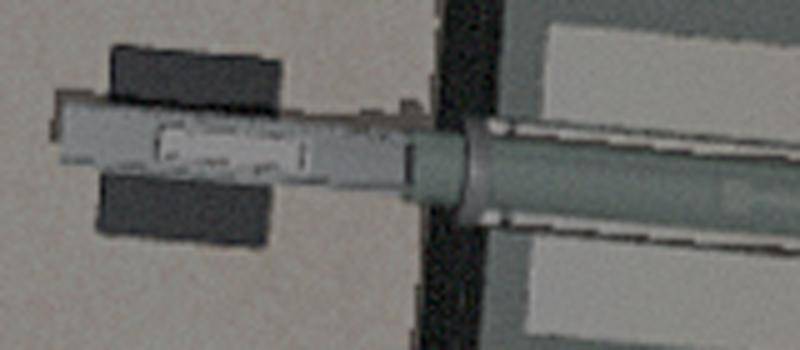

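View pics/s1.png

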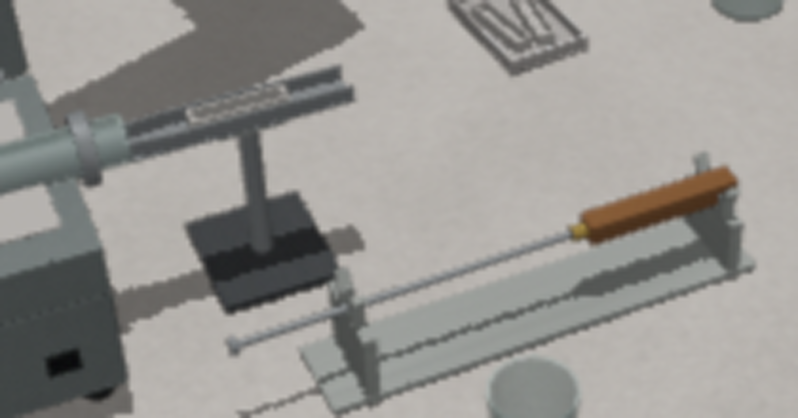

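Run:
```python
from h import *
np.set_printoptions(linewidth=250)
a=cv2.imread('pics/top0.png')
g=a.astype(int).sum(2)//3
for u in (264,268,273,278,283,290,297,304,309,314,320,325,330,340,360,380,400,420,440):
    print(u,g[203:245,u])
for v in (217,218,219,220): print(v,g[v,255:345])
for v in (224,226,228,230): print(v,g[v,330:490])
```

```text
264 [131 131 130 133 116  67  75  96 116 122 120 128 123 123 122 127 123 128 109 103 128 133 132 136 136 133 134 133 133 136 135 131 130 137 133 134 132 130 130 131 137 134]
268 [132 128 131 132 126  83  73  78  94 115 125 121 124 126 121 125 123 125 110  98 125 133 138 134 136 137 139 134 131 135 130 124 124 129 137 132 132 129 128 128 130 130]
273 [ 59  58  55  52  58  43   9  29  81 119 126 123 122 120 119 119 119 122 123 113 107  98  49  57  59  58  58  56  55  56  56  60  55  53 102 140 133 133 134 136 132 129]
278 [ 62  55  52  56  55  57  48   7  59  98 120 117 121 120 116 121 118 121 124 106  89  93  51  54  56  57  58  55  57  54  54  58  58  47  77 121 137 130 132 133 133 132]
283 [ 56  54  49  50  49  57  48  21  41  87 112 108 105 143 142 140 143 122  93 121 118 102  84  54  55  57  52  51  57  55  50  56  55  54  52  97 139 136 133 134 131 129]
290 [ 49  55  47  55  53  53  53  50  16  58  89  96 117 120 136 138 138 138 124 110 116 106  90  64  49  54  53  54  54  48  50  50  57  47  46  77 122 132 130 132 135 133]
297 [ 53  54  55  48  57  47  56  45  15  22  78 107 110
[... 5565 characters left out ...]
111 116 116 116 117 115 115 116 117 116 122 139 132]
230 [113  92  99  85  62  68  56  52  58  68  65  56  52  84  90  86  89  81  78  78  78  83  84  88  83  85  86  89  87  83  90  91  92  89  91  93  90  90  86  88  91  88  96  93  90  92  93  95  89  97  92  92  92  93  95  98  97  94  97  94 100  96
  96  89  99 106 106 107 101 107 105  96 100 101 106 107 106 109 106 106 108 108 103  99 103 104 105 104 103 102 103 104 107 103 106 103 108 112 110 112 110 110 110 109 112 114 112 109 118 109 113 108 111 107 111 111 110 108 105 106 101  99 102 100
  95 100 106 102 103 102  98 103  90  93  93  96  89  90  90 102  78  26  71  86  80  80  79  79  77  78  78  68  71  71  65  72  72  72  70  70]
```

Run:
```python
from h import *
a=cv2.imread('pics/top0.png')
cv2.imwrite('pics/t3.png',cv2.resize(a[205:260,325:490],None,fx=4.8,fy=4.8,interpolation=cv2.INTER_CUBIC)*1)
b=cv2.imread('pics/scene0.png')
cv2.imwrite('pics/s2.png',cv2.resize(b[160:240,10:235],None,fx=3.5,fy=3.5,interpolation=cv2.INTER_CUBIC))
```

```text
(no output)
```

View pics/t3.png

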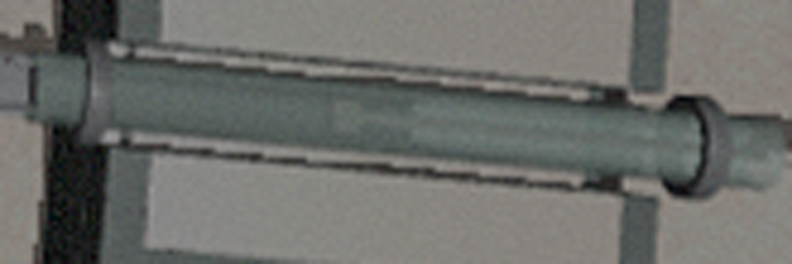

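View pics/s2.png

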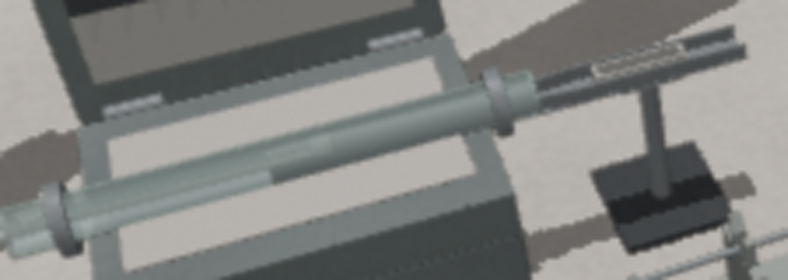

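Run:
```python
from h import *
np.set_printoptions(precision=4,suppress=True)
c=load('top0.png')
print(c['camera_matrix'])
for n,u,v,z in [('tr',264,214.75,.1435),('tr2',314,219.45,.1435),('tub',360,224.2,.14),('tub',400,228,.14),('tub',440,232,.14),
 ('end',260.5,214.4,.1435),('mouth',331.5,221.2,.1435),('boat rear',281.2,216.3,.1435),('boat nose',310.3,219.1,.1435),('stop',394.5,227.3,.1465),
 ('h0',160+44/4.7,135+94/4.7,.072),('h1',160+270/4.7,135+109/4.7,.072),('tip',160+756/4.7,135+146/4.7,.062),
 ('case',338,200,.14),('beaker',261,110,.0)]:
    print(n,ray(c,u,v,z))
g=c['pixels'].astype(int)
m=(g[:,:,0]>g[:,:,2]+40)
m[:, :160]=0;m[:,240:]=0
ys,xs=np.nonzero(m);print(len(xs),xs.min(),xs.max())
for u in range(170,222,3):
    k=xs==u; print(u,ys[k].min() if k.any() else None,ys[k].max() if k.any() else None,ys[k].mean())
gr=g.sum(2)//3
for u in range(224,324,6): print(u,gr[150:176,u])
for v in range(163,170): print(v,gr[v,308:330])
```

```text
[[432.9406   0.     247.2177]
 [  0.     432.9406 186.1027]
 [  0.       0.       1.    ]]
tr [ 0.508  -0.0358  0.1435]
tr2 [ 0.4977 -0.1512  0.1435]
tub [ 0.4872 -0.2588  0.14  ]
tub [ 0.4788 -0.3523  0.14  ]
tub [ 0.47  -0.446  0.14 ]
end [ 0.5087 -0.0277  0.1435]
mouth [ 0.4939 -0.1917  0.1435]
boat rear [ 0.5046 -0.0754  0.1435]
boat nose [ 0.4985 -0.1426  0.1435]
stop [ 0.4806 -0.337   0.1465]
h0 [0.6545 0.1943 0.072 ]
h1 [0.6476 0.0754 0.072 ]
tip [ 0.6312 -0.1841  0.062 ]
case [ 0.543  -0.2081  0.14  ]
beaker [ 0.788  -0.0365  0.    ]
380 169 221
170 151 158 154.5
173 151 158 154.5
176 151 158 154.5
179 152 159 155.5
182 152 159 155.5
185 152 159 155.5
188 153 159 156.0
191 153 159 156.0
194 153 160 156.5
197 153 160 156.5
200 153 160 156.5
203 154 160 157.0
206 154 160 157.0
209 154 161 157.5
212 154 161 157.5
215 155 161 158.0
218 157 160 158.5
221 158 159 158.5
224 [119 125 123 122 117 123 127 109  94 103  55  95 131 130 129 131 126 129
 129 128 127 128 132 115 107 134]
230 [102 122 126 123 118 122 127 117  99  96  66  41  92 131 127 132 128 126
 128 129 129 130 128 127 117
[... 1635 characters left out ...]
7
 112 129 128 135 135 137 136 134]
163 [121 124 121 130 128 122 128 136 139 137 119  95 120 129 139 132 135 133
 131 133 129 136]
164 [106  99  98 110 101  99 103 122 126 120  90  82  90 121 133 132 134 131
 137 134 135 132]
165 [101 107  95  89  87  94  85  82  85  82  86 108 102 128 135 135 134 133
 132 134 136 131]
166 [ 73  77  72  67  64  74  77  69  73  78  82 104 108 127 138 133 135 134
 133 133 134 132]
167 [105 102 106 106  94 102  95  62  77 104  50  64  97 130 137 135 132 135
 134 134 133 136]
168 [141 141 138 136 143 142 130  67 100 139 101  97 112 136 129 134 134 132
 136 131 132 134]
169 [136 136 133 134 128 136 129 103 111 136 134 135 129 136 130 135 136 131
 133 134 134 128]
```

```bash
python3 -m crank '[[[0,0,-1.5],[0,0,-0.099]],[[0,0,-1.5],[0,0,-0.099]],[[0,0,-1.5],[0,0,-0.099]],[[0,0,-1.5],[0,0,-0.099]],[[0,0,-1.5],[0,0,-0.099]],[[0,0,-1.5],[0,0,-0.099]],[[0,0,-1.5],[0,0,-0.099]],[[0,0,-1.5],[0,0,-0.099]],[[0,0,-1.5],[0,0,-0.099]],[[0,0,-1.5],[0,0,-0.099]],[[0,0,-1.5],[0,0,-0.099]],[[0,0,-1.5],[0,0,-0.099]]]' -1
python3 -c "
from h import *
s=read_state();print(s['position'],s['tcp_rot'],s['joint_positions'])"
```

```text
time_s: 1.35
position: [0.1971, -0.5928, 0.4027]
tcp_rot: [[0.998, -0.058, -0.0], [-0.058, -0.998, 0.001], [-0.0, -0.001, -1.0]]
force: [0.5, -0.3, -0.6]
opening: 0.998
[ 0.19706976 -0.59275411  0.40266109] [[ 9.98324616e-01 -5.78614659e-02 -1.11589777e-04]
 [-5.78613079e-02 -9.98324020e-01  1.10489405e-03]
 [-1.75333544e-04 -1.09658620e-03 -9.99999383e-01]] [-8.18468838e+01  2.22137682e+01  6.72509437e+01  2.64910316e-03
  9.05988607e+01 -7.85297906e+01]
```

```bash
python3 -m crank '[[[2,-3.5,0],[0,0,0]],[[2,-3.5,0],[0,0,0]],[[2,-3.5,0],[0,0,0]],[[2,-3.5,0],[0,0,0]],[[2,-3.5,0],[0,0,0]],[[2,-3.5,0],[0,0,0]],[[2,-3.5,0],[0,0,0]],[[2,-3.5,0],[0,0,0]],[[2,-3.5,0],[0,0,0]],[[2,-3.5,0],[0,0,0]],[[2,-3.5,0],[0,0,0]],[[2,-3.5,0],[0,0,0]]]'
python3 -m crank '[[[1.9,-3.47,2.2],[0,0,0]],[[1.9,-3.47,2.2],[0,0,0]],[[1.9,-3.47,2.2],[0,0,0]],[[1.9,-3.47,2.2],[0,0,0]],[[1.9,-3.47,2.2],[0,0,0]],[[1.9,-3.47,2.2],[0,0,0]],[[1.9,-3.47,2.2],[0,0,0]],[[1.9,-3.47,2.2],[0,0,0]],[[1.9,-3.47,2.2],[0,0,0]],[[0,0,0],[0,0,0]]]'
python3 -c "
from h import *
s=read_state();print(s['position'],s['tcp_rot'],s['joint_positions']);snap('wrist','w1.png');snap('top','t4.png')"
```

```text
time_s: 2.55
position: [0.4631, -0.1871, 0.4024]
tcp_rot: [[0.998, -0.062, -0.0], [-0.062, -0.998, 0.0], [-0.0, -0.0, -1.0]]
force: [1.3, -0.5, 0.5]
opening: 1.001
time_s: 3.55
position: [0.6521, 0.1166, 0.1998]
tcp_rot: [[0.998, -0.057, -0.006], [-0.057, -0.998, 0.002], [-0.006, -0.001, -1.0]]
force: [-1.2, 0.2, -0.5]
opening: 0.998
[0.65210178 0.11661431 0.19977552] [[ 0.9983283  -0.05748658 -0.00599142]
 [-0.05747762 -0.99834542  0.00165804]
 [-0.00607682 -0.0013109  -0.99998068]] [ 0.44722972 34.66468626 77.34787012  0.10510369 68.33001008  3.70345716]
```

View pics/w1.png

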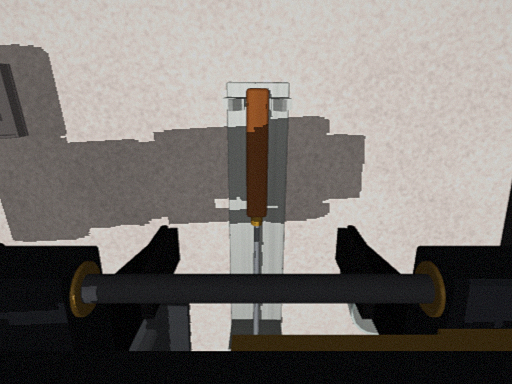

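Run:
```python
from h import *
np.set_printoptions(precision=4,suppress=True)
c=load('w1.png');print(-c['R'].T@c['t'])
g=c['pixels'].astype(int)
m=(g[:,:,0]>g[:,:,2]+40)
m[228:]=0
ys,xs=np.nonzero(m);print(ys.min(),ys.max())
for v in range(90,216,12):
    k=ys==v; print(v,xs[k].min(),xs[k].max())
a=[(xs[ys==v].min()+xs[ys==v].max())/2 for v in range(95,210)]
p=np.polyfit(np.arange(95,210),a,1);print(p)
q=[ray(c,np.polyval(p,v),v,.072) for v in (88.5,150,217)]
print(q, np.degrees(np.arctan2(-(q[2]-q[0])[0],-(q[2]-q[0])[1])), np.linalg.norm(q[2]-q[0]))
gr=g.sum(2)//3
for v in (232,242,252,310,320,330): print(v,gr[v,245:270])
```

```text
[0.6578 0.1985 0.363 ]
88 225
90 247 267
102 247 267
114 247 267
126 247 266
138 247 266
150 248 266
162 247 266
174 248 265
186 247 265
198 247 265
210 248 265
[ -0.007  257.6631]
[array([0.6558, 0.1972, 0.072 ]), array([0.6524, 0.144 , 0.072 ]), array([0.6482, 0.0787, 0.072 ])] 3.70373252187146 0.1187150667279364
232 [182 190 179 180 181 183 186 189 161  61  54  64  62  60  65  79  80 122
 184 181 176 181 179 177 176]
242 [179 185 183 179 176 184 183 187 166 112 132 141 130 102  76  81  72  84
 125 177 176 178 180 178 171]
252 [179 180 176 174 178 180 187 182 160  87  95 142 130 100  71  76  82 129
 178 181 178 181 176 175 170]
310 [169 173 172 171 172 172 178 166 136 115 135 133 115  82  76  79 123 173
 175 174 178 178 177 168 169]
320 [ 47  48  55  48  55  48  49  44  74 120 130 138 113  83  54  43  46  55
  52  49  54  46  53  55  56]
330 [ 50  56  55  56  50  52  51  56  76 123 136 131 114  82  56  55  56  54
  56  55  55  58  55  59  58]
```

```bash
python3 -m crank '[[[-0.15,0,3],[0,0,0.005]],[[0,0,3.5],[0,0,0]],[[0,0,3.5],[0,0,0]],[[0,0,3],[0,0,0]],[[0,0,1.7],[0,0,0]],[[0,0,0.9],[0,0,0]],[[0,0,0],[0,0,0]]]'
python3 -c "
from h import *
s=read_state();print(s['position'],s['tcp_rot'],s['force'],s['moment']);snap('wrist','w2.png')"
```

```text
time_s: 4.35
position: [0.6507, 0.1112, 0.0484]
tcp_rot: [[0.998, -0.068, -0.001], [-0.068, -0.998, -0.0], [-0.001, 0.0, -1.0]]
force: [-1.0, -0.2, 0.7]
opening: 0.996
[0.6507027  0.11123827 0.04842479] [[ 9.97662944e-01 -6.83172594e-02 -1.18436615e-03]
 [-6.83175551e-02 -9.97663604e-01 -2.10953991e-04]
 [-1.16718721e-03  2.91373979e-04 -9.99999276e-01]] [-1.03250172 -0.16721539  0.66649996] [-0.02586067 -0.03622737  0.03010908]
```

View pics/w2.png

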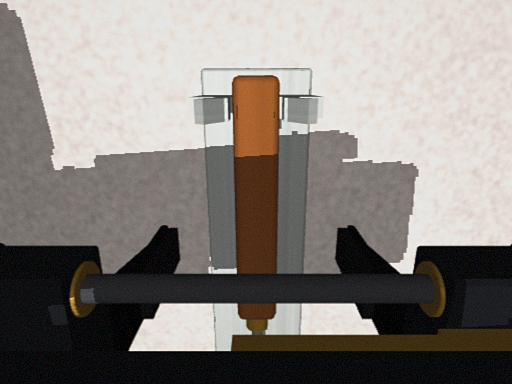

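```bash
python3 -m crank '[[[0,-0.4,0.5],[0,0,-0.002]],[[0,0,0],[0,0,0]],[[0,0,0],[0,0,0]]]'
python3 -m crank '[[[0,0,0],[0,0,0]],[[0,0,0],[0,0,0]],[[0,0,0],[0,0,0]],[[0,0,0],[0,0,0]],[[0,0,0],[0,0,0]],[[0,0,0],[0,0,0]],[[0,0,0],[0,0,0]],[[0,0,0],[0,0,0]]]' 1
python3 -c "
from h import *
s=read_state();print(s['position'],s['tcp_rot'],s['force'],s['moment'])"
```

```text
time_s: 4.7
position: [0.6519, 0.1167, 0.0444]
tcp_rot: [[0.998, -0.065, 0.001], [-0.065, -0.998, -0.0], [0.001, -0.0, -1.0]]
force: [-0.2, -0.5, 0.4]
opening: 0.999
time_s: 5.5
position: [0.6514, 0.1165, 0.0435]
tcp_rot: [[0.998, -0.065, -0.0], [-0.065, -0.998, -0.0], [-0.0, 0.0, -1.0]]
force: [0.0, 0.6, -1.1]
opening: 0.357
[0.6514226  0.11645565 0.04350238] [[ 9.97892245e-01 -6.48926710e-02 -9.47855227e-05]
 [-6.48926742e-02 -9.97892249e-01 -3.16312158e-05]
 [-9.25331043e-05  3.77154310e-05 -9.99999995e-01]] [ 0.00591367  0.56190218 -1.09031437] [-0.02292255 -0.10295329  0.01576929]
```

```bash
python3 -m crank '[[[0,0,0],[0,0,0]],[[0,0,0],[0,0,0]],[[0,0,0],[0,0,0]],[[0,0,0],[0,0,0]]]'
python3 -c "
from h import *
s=read_state();print(s['position'],s['tcp_rot'],s['force'],s['moment'])"
```

```text
time_s: 5.9
position: [0.6514, 0.1164, 0.0435]
tcp_rot: [[0.998, -0.065, -0.0], [-0.065, -0.998, 0.0], [-0.0, -0.0, -1.0]]
force: [0.0, -1.1, 0.1]
opening: 0.225
[0.65138603 0.11641187 0.04351921] [[ 9.97879766e-01 -6.50841299e-02 -1.70205282e-04]
 [-6.50841271e-02 -9.97879780e-01  2.15028968e-05]
 [-1.71243906e-04 -1.03796434e-05 -9.99999985e-01]] [ 0.01211132 -1.05269277  0.09784431] [-0.03031556 -0.07145823 -0.01213038]
```

```bash
python3 -m crank '[[[0,0,-0.5],[0,0,0]],[[0,0,-1.5],[0,0,0]],[[0,0,-2],[0,0,0]],[[0,0,-2.5],[0,0,0]],[[0,0,-2.5],[0,0,0]],[[0,0,-1.5],[0,0,0]],[[0,0,-0.5],[0,0,0]],[[0,0,0],[0,0,0]]]'
python3 -m crank '[[[-0.5,-1,0],[0,0,0]],[[-1.05,-1.6,0],[0,0,0]],[[-1.6,-1.6,0],[0,0,0]],[[-1.8,-1.6,0],[0,0,0]],[[-1.8,-1.6,0],[0,0,0.007]],[[-1.8,-1.6,0],[0,0,0.01]],[[-1.8,-1.6,0],[0,0,0.01]],[[-1.4,-1.1,0],[0,0,0]],[[-0.8,-0.57,0],[0,0,0]],[[0,0,0],[0,0,0]],[[0,0,0],[0,0,0]]]'
python3 - <<'E'
from h import *
s=read_state();print(s['position'],s['tcp_rot'],s['force'],s['moment'])
snap('top','t5.png');snap('wrist','w5.png');snap('scene','s5.png')
a=cv2.imread('pics/t5.png')
cv2.imwrite('pics/t5c.png',cv2.resize(a[180:240,130:350],None,fx=3.6,fy=3.6,interpolation=cv2.INTER_CUBIC))
b=cv2.imread('pics/s5.png')
cv2.imwrite('pics/s5c.png',cv2.resize(b[100:230,120:320],None,fx=4,fy=4,interpolation=cv2.INTER_CUBIC))
E
```

```text
time_s: 6.7
position: [0.6517, 0.1165, 0.1545]
tcp_rot: [[0.998, -0.065, 0.001], [-0.065, -0.998, 0.0], [0.001, -0.0, -1.0]]
force: [0.8, 0.1, -1.2]
opening: 0.228
time_s: 7.8
position: [0.5355, 0.248, 0.1536]
tcp_rot: [[0.996, -0.091, 0.001], [-0.091, -0.996, -0.0], [0.001, 0.0, -1.0]]
force: [0.1, 0.9, -1.3]
opening: 0.223
[0.53554314 0.24797305 0.15363458] [[ 9.95817024e-01 -9.13648133e-02  9.62014452e-04]
 [-9.13646259e-02 -9.95817478e-01 -2.37076311e-04]
 [ 9.79651238e-04  1.48190536e-04 -9.99999509e-01]] [ 0.06789237  0.93371237 -1.29543274] [-0.00849799 -0.13583479  0.04686439]
```

View pics/t5c.png

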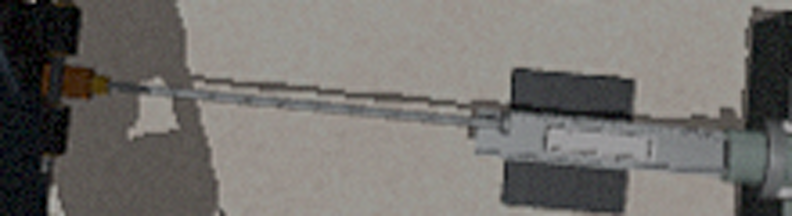

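View pics/s5c.png

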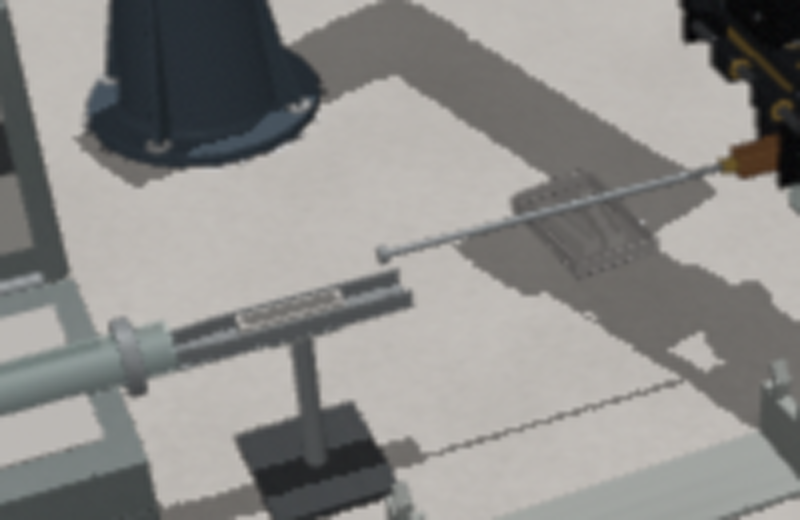

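Run:
```python
from h import *
np.set_printoptions(precision=4,suppress=True,linewidth=200)
c=load('t5.png');gr=c['pixels'].astype(int).sum(2)//3
for u in range(184,280,6): print(u,gr[198:222,u])
for v in range(206,220): print(v,gr[v,250:284])
a=cv2.imread('pics/t5.png')
cv2.imwrite('pics/t5d.png',cv2.resize(a[195:235,240:320],None,fx=10,fy=10,interpolation=cv2.INTER_CUBIC))
b=cv2.imread('pics/s5.png')
cv2.imwrite('pics/s5d.png',cv2.resize(b[145:200,190:270],None,fx=10,fy=10,interpolation=cv2.INTER_CUBIC))
```

```text
184 [148 150 128  74 113 157 134 107 124 101 109 100  77  80  80  77  82  84  87  84  85  87  82  82]
190 [146 145 151 132  73 118 144 116 109 119 123 153 147 147 140 142 149 146 149 148 147 142 149 143]
196 [145 148 153 151 134  72 120 142 112 113  99 130 149 146 144 148 142 138 149 147 148 141 141 143]
202 [144 147 151 155 134  68  71 116 135 106 122 123 152 152 146 146 149 146 144 146 147 144 137 142]
208 [148 149 147 150 132  76  77 120 150 115  87  98 137 146 145 145 146 146 144 140 145 145 144 144]
214 [147 148 145 149 157 133  74 118 157 134 107 122 124 155 149 145 145 147 143 145 147 145 145 140]
220 [151 149 149 148 151 151 132  76 122 149 109 105 117 124 149 150 147 146 149 148 145 148 148 148]
226 [148 148 147 145 146 147 150 130  68 116 137  97 109 114 142 146 148 146 143 144 145 146 147 148]
232 [149 146 147 148 149 144 150 129  73 116 161 137 104 116 120 149 150 144 147 148 143 143 148 146]
238 [149 145 147 145 148 151 148 128  76  80 121 143 107 108 108 130 149 145 143 143 140 144 149 147]
244 [144 145 146 143 149 146 147 149 126  70 115 156 135 109 123 121 149 149 147
[... 1819 characters left out ...]
150 151 149 154 156 149 130 134 126  61  74  88 116 117 120 117 117  90  78 119 121 133 138 137 135 135 136 136 131 136 114  86 121]
216 [145 146 150 148 149 147 149 149 154 144  77  82 111 145 143 144 144 137 115  75  84 109 144 135 137 134 136 134 137 135 133 112 131 164]
217 [146 144 148 147 148 147 146 148 149 138  68  78 117 143 136 140 140 140 137 116 105 120 138 136 136 135 133 134 134 135 129 101 140 155]
218 [145 147 147 151 148 150 149 148 149 138 112 116 127 142 139 136 136 137 140 141 139 139 138 137 135 135 135 138 135 138 118  75 144 155]
219 [147 148 146 146 147 147 144 149 145 149 156 150 141 140 139 137 140 139 136 140 141 139 141 135 139 139 135 134 137 137 122  81 152 158]
```

View pics/t5d.png

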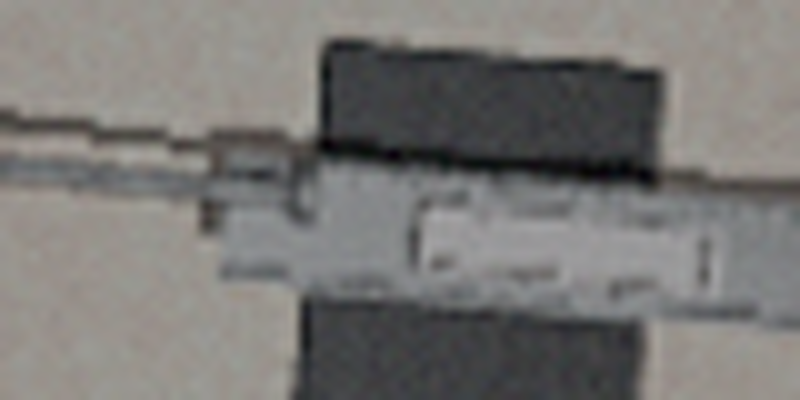

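View pics/s5d.png

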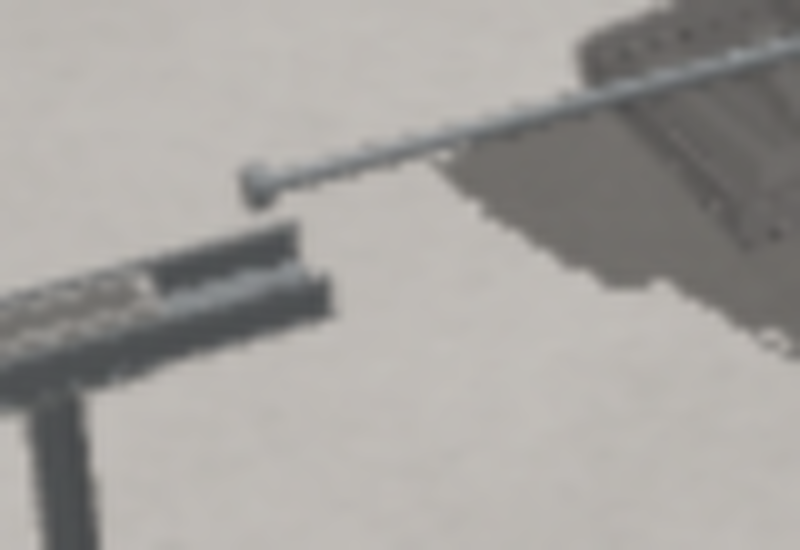

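Run:
```python
from h import *
np.set_printoptions(precision=4,suppress=True,linewidth=200)
c=load('t5.png');s=load('s5.png')
for u,v in ((190,206.4),(220,209.4),(250,212.4),(269.8,213.5),(269.8,214.4)):
    p=ray(c,u,v,.172); print(p, 'axis x', .508+.0926*(p[1]+.0358))
print(tri([(c,269.8,213.9),(s,190+25.5,145+18.5)]))
for z in (.165,.172,.178): print(z,ray(s,190+25.5,145+18.5,z))
# trough end from scene: inner ends of wall tops
for n,u,v in(('far wall end',190+29.7,145+22.5),('near wall end',190+33,145+28)): print(n,ray(s,u,v,.1435))
```

```text
[0.5256 0.1311 0.172 ] axis x 0.523454335797192
[0.5193 0.0643 0.172 ] axis x 0.5172725495608604
[ 0.5129 -0.0026  0.172 ] axis x 0.511073872558086
[ 0.5107 -0.0469  0.172 ] axis x 0.506973682016813
[ 0.5087 -0.0469  0.172 ] axis x 0.5069734542587762
[ 0.5098 -0.0468  0.1739]
0.165 [ 0.4983 -0.0422  0.165 ]
0.172 [ 0.5073 -0.0459  0.172 ]
0.178 [ 0.5149 -0.049   0.178 ]
far wall end [ 0.4929 -0.029   0.1435]
near wall end [ 0.5192 -0.0318  0.1435]
```

```bash
python3 -m crank '[[[-0.22,0,0.3],[0,0,0]],[[0,0,0.7],[0,0,0]],[[0,0,0.8],[0,0,0]],[[0,0,0.7],[0,0,0]],[[0,0,0.5],[0,0,0]],[[0,0,0.2],[0,0,0]],[[0,0,0],[0,0,0]],[[0,0,0],[0,0,0]]]'
python3 - <<'E'
from h import *
s=read_state();print(s['position'],s['tcp_rot'],s['force'],s['moment'])
snap('top','t6.png');snap('scene','s6.png')
a=cv2.imread('pics/t6.png')
b=cv2.imread('pics/s6.png')
cv2.imwrite('pics/x6.png',np.vstack([cv2.resize(a[195:235,240:320],None,fx=9,fy=9,interpolation=cv2.INTER_CUBIC)[:300],cv2.resize(b[155:188,180:260],None,fx=9,fy=9,interpolation=cv2.INTER_CUBIC)]))
E
```

```text
time_s: 8.75
position: [0.5331, 0.2483, 0.1216]
tcp_rot: [[0.996, -0.092, 0.0], [-0.092, -0.996, 0.0], [0.0, -0.0, -1.0]]
force: [-0.2, -0.4, -1.1]
opening: 0.225
[0.53307084 0.24827179 0.12164821] [[ 9.95777115e-01 -9.18032362e-02  3.20227527e-04]
 [-9.18032662e-02 -9.95777161e-01  8.03717944e-05]
 [ 3.11496867e-04 -1.09430327e-04 -9.99999945e-01]] [-0.2460073  -0.37306479 -1.14980847] [ 0.00410512 -0.10347887  0.05004711]
```

View pics/x6.png

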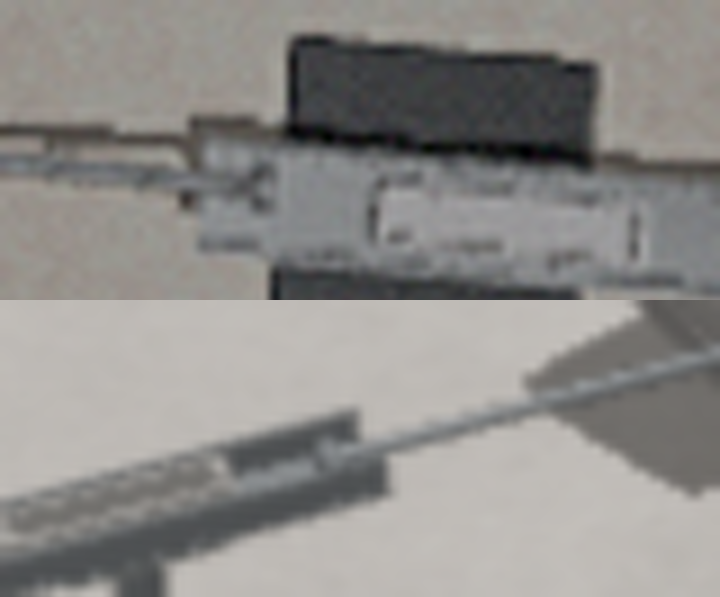

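```bash
python3 -m crank '[[[0,0.3,0],[0,0,0]],[[0,0.6,0],[0,0,0]],[[0,0.6,0],[0,0,0]],[[0,0.4,0],[0,0,0]],[[0,0.1,0],[0,0,0]],[[0,0.1,0],[0,0,0]],[[0,0.1,0],[0,0,0]],[[0,0.1,0],[0,0,0]],[[0,0.1,0],[0,0,0]],[[0,0.1,0],[0,0,0]]]'
python3 - <<'E'
from h import *
s=read_state();print(s['position'],s['force'],s['moment'])
snap('top','t7.png')
a=cv2.imread('pics/t7.png')
cv2.imwrite('pics/x7.png',cv2.resize(a[195:245,240:340],None,fx=8,fy=8,interpolation=cv2.INTER_CUBIC))
np.set_printoptions(precision=4,suppress=True)
c=load('scene0.png')
for u,v in((86,203),(104,202)): print(ray(c,u,v,.1465))
E
```

```text
time_s: 9.85
position: [0.5306, 0.2233, 0.1216]
tcp_rot: [[0.996, -0.092, 0.0], [-0.092, -0.996, 0.0], [0.0, -0.0, -1.0]]
force: [-0.2, 0.2, -2.3]
opening: 0.224
[0.53059731 0.22332834 0.12155016] [-0.2447435   0.20946431 -2.30982477] [ 0.04903015 -0.06013344 -0.06868529]
[ 0.4656 -0.3758  0.1465]
[ 0.4837 -0.3365  0.1465]
```

View pics/x7.png

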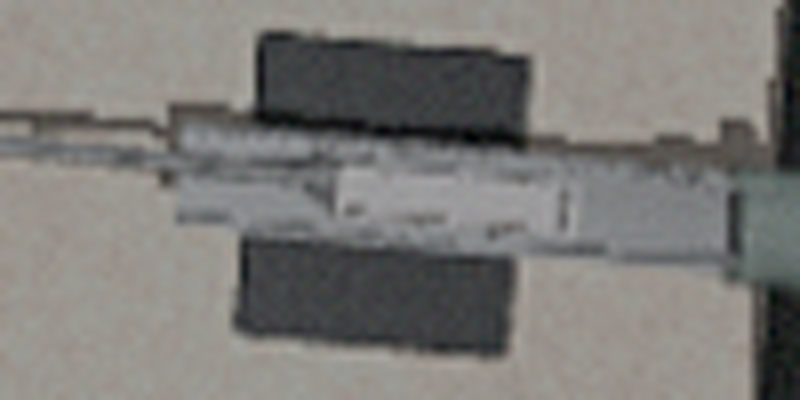

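```bash
python3 -m crank '[[[0,0.1,0],[0,0,0]],[[0,0.1,0],[0,0,0]],[[0,0.1,0],[0,0,0]],[[0,0.2,0],[0,0,0]],[[0,0.2,0],[0,0,0]],[[0,0.2,0],[0,0,0]],[[0,0.2,0],[0,0,0]],[[0,0.2,0],[0,0,0]],[[0,0.2,0],[0,0,0]],[[0,0.2,0],[0,0,0]],[[0,0.2,0],[0,0,0]],[[0,0.2,0],[0,0,0]]]'
python3 -m crank '[[[0,0.2,0],[0,0,0]],[[0,0.2,0],[0,0,0]],[[0,0.2,0],[0,0,0]],[[0,0.2,0],[0,0,0]],[[0,0.2,0],[0,0,0]],[[0,0.2,0],[0,0,0]],[[0,0.2,0],[0,0,0]],[[0,0.2,0],[0,0,0]],[[0,0.2,0],[0,0,0]],[[0,0.2,0],[0,0,0]],[[0,0.2,0],[0,0,0]],[[0,0.2,0],[0,0,0]]]'
python3 - <<'E'
from h import *
s=read_state();print(s['position'],s['force'],s['moment'])
snap('top','t8.png')
a=cv2.imread('pics/t8.png')
cv2.imwrite('pics/x8.png',cv2.resize(a[195:245,250:410],None,fx=5,fy=5,interpolation=cv2.INTER_CUBIC))
E
```

```text
time_s: 11.1
position: [0.5287, 0.2022, 0.1215]
tcp_rot: [[0.996, -0.092, -0.0], [-0.092, -0.996, -0.0], [-0.0, 0.0, -1.0]]
force: [0.6, 0.5, -1.7]
opening: 0.227
time_s: 12.3
position: [0.5265, 0.1783, 0.1216]
tcp_rot: [[0.996, -0.092, 0.0], [-0.092, -0.996, 0.0], [0.0, -0.0, -1.0]]
force: [0.0, 1.9, -1.0]
opening: 0.226
[0.52646718 0.17830787 0.12156527] [ 0.0091925   1.88275682 -1.01477232] [ 0.01302837 -0.09994871 -0.03572237]
```

View pics/x8.png

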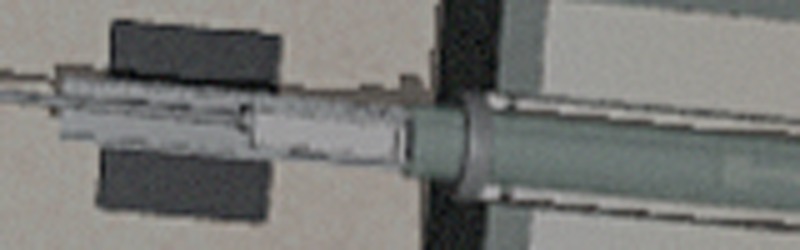

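```bash
python3 -m crank '[[[0,0.25,0],[0,0,0]],[[0,0.25,0],[0,0,0]],[[0,0.25,0],[0,0,0]],[[0,0.25,0],[0,0,0]],[[0,0.25,0],[0,0,0]],[[0,0.25,0],[0,0,0]],[[0,0.25,0],[0,0,0]],[[0,0.25,0],[0,0,0]],[[0,0.25,0],[0,0,0]],[[0,0.25,0],[0,0,0]],[[0,0.25,0],[0,0,0]],[[0,0.25,0],[0,0,0]]]'
python3 -m crank '[[[0,0.25,0],[0,0,0]],[[0,0.25,0],[0,0,0]],[[0,0.25,0],[0,0,0]],[[0,0.25,0],[0,0,0]],[[0,0.25,0],[0,0,0]],[[0,0.25,0],[0,0,0]],[[0,0.25,0],[0,0,0]],[[0,0.25,0],[0,0,0]],[[0,0.25,0],[0,0,0]],[[0,0.25,0],[0,0,0]]]'
python3 - <<'E'
from h import *
s=read_state();print(s['position'],s['force'],s['moment'])
snap('top','t9.png')
a=cv2.imread('pics/t9.png')
cv2.imwrite('pics/x9.png',cv2.resize(a[200:240,300:400],None,fx=8,fy=8,interpolation=cv2.INTER_CUBIC))
E
```

```text
time_s: 13.55
position: [0.5237, 0.1484, 0.1216]
tcp_rot: [[0.996, -0.092, 0.0], [-0.092, -0.996, 0.0], [0.0, -0.0, -1.0]]
force: [-0.0, 0.4, -1.2]
opening: 0.225
time_s: 14.55
position: [0.5214, 0.1235, 0.1216]
tcp_rot: [[0.996, -0.092, 0.0], [-0.092, -0.996, 0.0], [0.0, -0.0, -1.0]]
force: [0.1, 0.2, -1.3]
opening: 0.233
[0.52141803 0.12349654 0.12157342] [ 0.12392688  0.17040736 -1.32077292] [-0.03460182 -0.11811185 -0.04619106]
```

View pics/x9.png

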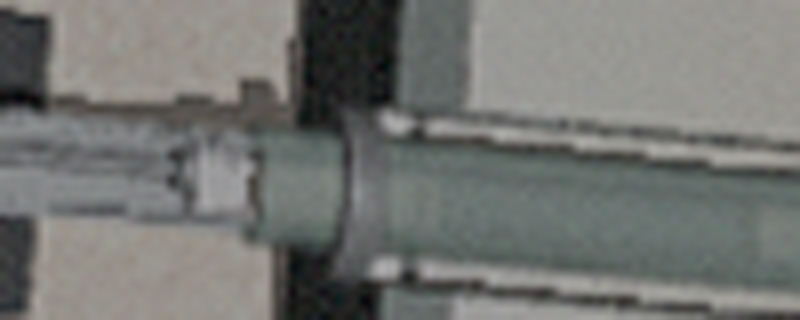

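```bash
cat > chk.py <<'E'
from rig import read_state
import sys
s=read_state(); f=s['force']
sys.exit(1 if f[1]>3 else 0)
E
python3 -m crank '[[[0,0.25,0],[0,0,0]],[[0,0.25,0],[0,0,0]],[[0,0.25,0],[0,0,0]],[[0,0.25,0],[0,0,0]],[[0,0.25,0],[0,0,0]],[[0,0.25,0],[0,0,0]],[[0,0.25,0],[0,0,0]],[[0,0.25,0],[0,0,0]],[[0,0.25,0],[0,0,0]],[[0,0.25,0],[0,0,0]],[[0,0.25,0],[0,0,0]],[[0,0.25,0],[0,0,0]]]' && python3 chk.py && 
python3 -m crank '[[[0,0.2,0],[0,0,0]],[[0,0.2,0],[0,0,0]]]' && python3 chk.py && 
python3 -m crank '[[[0,0.2,0],[0,0,0]],[[0,0.2,0],[0,0,0]]]' && python3 chk.py && 
python3 -m crank '[[[0,0.2,0],[0,0,0]],[[0,0.2,0],[0,0,0]]]' && python3 chk.py && 
python3 -m crank '[[[0,0.2,0],[0,0,0]],[[0,0.2,0],[0,0,0]]]' && python3 chk.py && 
python3 -m crank '[[[0,0.2,0],[0,0,0]],[[0,0.2,0],[0,0,0]]]' && python3 chk.py && 
python3 -m crank '[[[0,0.2,0],[0,0,0]],[[0,0.2,0],[0,0,0]]]' && python3 chk.py && 
python3 -m crank '[[[0,0.2,0],[0,0,0]],[[0,0.2,0],[0,0,0]]]' && python3 chk.py && 
python3 -m crank '[[[0,0.2,0],[0,0,0]],[[0,0.2,0],[0,0,0]]]' && python3 chk.py && 
python3 -m crank '[[[0,0.2,0],[0,0,0]],[[0,0.2,0],[0,0,0]]]' && python3 chk.py && 
python3 -m crank '[[[0,0.2,0],[0,0,0]],[[0,0.2,0],[0,0,0]]]' && python3 chk.py && 
python3 -m crank '[[[0,0.2,0],[0,0,0]],[[0,0.2,0],[0,0,0]]]' ; python3 chk.py; echo rc $?
```

```text
time_s: 15.8
position: [0.5187, 0.0936, 0.1216]
tcp_rot: [[0.996, -0.092, 0.0], [-0.092, -0.996, -0.0], [0.0, 0.0, -1.0]]
force: [-0.7, 0.2, -0.9]
opening: 0.229
time_s: 16.0
position: [0.5183, 0.0897, 0.1215]
tcp_rot: [[0.996, -0.092, -0.0], [-0.092, -0.996, 0.0], [-0.0, -0.0, -1.0]]
force: [0.4, 0.4, -1.2]
opening: 0.226
time_s: 16.2
position: [0.5179, 0.0857, 0.1215]
tcp_rot: [[0.996, -0.092, -0.0], [-0.092, -0.996, 0.0], [-0.0, -0.0, -1.0]]
force: [-0.2, 0.7, -0.7]
opening: 0.226
time_s: 16.4
position: [0.5176, 0.0817, 0.1216]
tcp_rot: [[0.996, -0.092, 0.0], [-0.092, -0.996, 0.0], [0.0, -0.0, -1.0]]
force: [0.4, 0.2, -1.3]
opening: 0.226
time_s: 16.6
position: [0.5172, 0.0778, 0.1215]
tcp_rot: [[0.996, -0.092, 0.0], [-0.092, -0.996, 0.0], [0.0, -0.0, -1.0]]
force: [-0.4, 0.6, -1.3]
opening: 0.227
time_s: 16.8
position: [0.5168, 0.0738, 0.1215]
tcp_rot: [[0.996, -0.092, -0.0], [-0.092, -0.996, 0.0], [-0.0, -0.0, -1.0]]
force: [0.8, 1.4, -1.4]
opening: 0.226
time_s: 17.0
position: [0.5165, 0.0698, 0.1216]
tcp_rot: [[0.996, -0.092, 0.0], [-0.092, -0.996, -0.0], [0.0, -0.0, -1.0]]
fo
[... 157 characters left out ...]
1.0]]
force: [0.5, -0.3, -1.2]
opening: 0.227
time_s: 17.4
position: [0.5157, 0.0618, 0.1216]
tcp_rot: [[0.996, -0.092, -0.0], [-0.092, -0.996, 0.0], [-0.0, -0.0, -1.0]]
force: [0.2, -0.3, -1.5]
opening: 0.228
time_s: 17.6
position: [0.5154, 0.0578, 0.1216]
tcp_rot: [[0.996, -0.092, 0.0], [-0.092, -0.996, -0.0], [0.0, -0.0, -1.0]]
force: [-0.4, 0.8, -1.5]
opening: 0.223
time_s: 17.8
position: [0.515, 0.0538, 0.1216]
tcp_rot: [[0.996, -0.092, 0.0], [-0.092, -0.996, 0.0], [0.0, -0.0, -1.0]]
force: [-0.4, -0.4, -1.6]
opening: 0.226
time_s: 18.0
position: [0.5146, 0.0499, 0.1216]
tcp_rot: [[0.996, -0.092, 0.0], [-0.092, -0.996, 0.0], [0.0, -0.0, -1.0]]
force: [0.4, 0.5, -1.2]
opening: 0.228
rc 0
```

```bash
sed -i 's/>3 /f1>/;s/f\[1\]f1>/f[1]>2.2 /' chk.py; cat chk.py
python3 -m crank '[[[0,0.2,0],[0,0,0]],[[0,0.2,0],[0,0,0]]]' && python3 chk.py && 
python3 -m crank '[[[0,0.2,0],[0,0,0]],[[0,0.2,0],[0,0,0]]]' && python3 chk.py && 
python3 -m crank '[[[0,0.15,0],[0,0,0]],[[0,0.1,0],[0,0,0]]]' && python3 chk.py && 
python3 -m crank '[[[0,0.1,0],[0,0,0]],[[0,0.1,0],[0,0,0]]]' && python3 chk.py && 
python3 -m crank '[[[0,0.08,0],[0,0,0]],[[0,0.07,0],[0,0,0]]]' && python3 chk.py && 
python3 -m crank '[[[0,0.08,0],[0,0,0]],[[0,0.07,0],[0,0,0]]]' && python3 chk.py && 
python3 -m crank '[[[0,0.08,0],[0,0,0]],[[0,0.07,0],[0,0,0]]]' && python3 chk.py && 
python3 -m crank '[[[0,0.08,0],[0,0,0]],[[0,0.07,0],[0,0,0]]]' && python3 chk.py && 
python3 -m crank '[[[0,0.08,0],[0,0,0]],[[0,0.07,0],[0,0,0]]]' && python3 chk.py && 
python3 -m crank '[[[0,0.08,0],[0,0,0]],[[0,0.07,0],[0,0,0]]]' && python3 chk.py && 
python3 -m crank '[[[0,0.08,0],[0,0,0]],[[0,0.07,0],[0,0,0]]]' && python3 chk.py && 
python3 -m crank '[[[0,0.08,0],[0,0,0]],[[0,0.07,0],[0,0,0]]]' ; python3 chk.py; echo rc $?
```

```text
from rig import read_state
import sys
s=read_state(); f=s['force']
sys.exit(1 if f[1]>2.2 else 0)
time_s: 18.2
position: [0.5143, 0.0459, 0.1216]
tcp_rot: [[0.996, -0.092, 0.0], [-0.092, -0.996, 0.0], [0.0, -0.0, -1.0]]
force: [0.2, 0.4, -1.9]
opening: 0.23
time_s: 18.4
position: [0.5139, 0.0419, 0.1216]
tcp_rot: [[0.996, -0.092, -0.0], [-0.092, -0.996, 0.0], [-0.0, -0.0, -1.0]]
force: [-0.2, 0.6, -2.2]
opening: 0.228
time_s: 18.6
position: [0.5137, 0.0394, 0.1216]
tcp_rot: [[0.996, -0.092, 0.0], [-0.092, -0.996, -0.0], [0.0, 0.0, -1.0]]
force: [0.7, 0.9, -1.3]
opening: 0.228
time_s: 18.8
position: [0.5135, 0.0375, 0.1216]
tcp_rot: [[0.996, -0.092, 0.0], [-0.092, -0.996, 0.0], [0.0, -0.0, -1.0]]
force: [-0.0, -1.4, -0.8]
opening: 0.221
time_s: 19.0
position: [0.5133, 0.0361, 0.1215]
tcp_rot: [[0.996, -0.092, -0.0], [-0.092, -0.996, 0.0], [-0.0, -0.0, -1.0]]
force: [-0.1, 0.9, -1.9]
opening: 0.228
time_s: 19.2
position: [0.5132, 0.0346, 0.1215]
tcp_rot: [[0.996, -0.092, -0.0], [-0.092, -0.996, 0.0], [-0.0, -0.0, -1.0]]
force: [0.7, -0.5, -1.5]
opening: 0.229
time_s: 19.4
position: [0.513, 0.033, 0.1216]
tcp_rot: [[0.996, -0.092, -0.0], [-0.092, -0.996, -0.0], [-0.0, 0.0, -1.0]]
force: [0.2, -0.9, -0.9]
opening: 0.23
time_s: 19.6
position: [0.5129, 0.0315, 0.1216]
tcp_rot: [[0.996, -0.092, 0.0], [-0.092, -0.996, 0.0], [0.0, -0.0, -1.0]]
force: [-0.7, -0.4, -1.8]
opening: 0.225
time_s: 19.8
position: [0.5128, 0.0304, 0.1215]
tcp_rot: [[0.996, -0.092, 0.0], [-0.092, -0.996, 0.001], [-0.0, -0.001, -1.0]]
force: [1.7, 2.7, -1.9]
opening: 0.226
rc 1
```

```bash
python3 -m crank '[[[0,0,0],[0,0,0]],[[0,0,0],[0,0,0]]]'; python3 -m crank '[[[0,0.04,0],[0,0,0]],[[0,0,0],[0,0,0]]]'
```

```text
time_s: 20.0
position: [0.5128, 0.0304, 0.1215]
tcp_rot: [[0.996, -0.092, 0.0], [-0.092, -0.996, 0.0], [-0.0, -0.0, -1.0]]
force: [0.6, 3.6, -1.3]
opening: 0.224
time_s: 20.2
position: [0.5127, 0.03, 0.1215]
tcp_rot: [[0.996, -0.092, -0.0], [-0.092, -0.996, 0.001], [-0.0, -0.001, -1.0]]
force: [-1.1, 2.9, -1.5]
opening: 0.227
```

```bash
python3 -m crank '[[[0,0.04,0],[0,0,0]],[[0,0,0],[0,0,0]],[[0,0,0],[0,0,0]]]';python3 -m crank '[[[0,0,0],[0,0,0]],[[0,0,0],[0,0,0]],[[0,0,0],[0,0,0]]]'
python3 - <<'E'
from h import *
s=read_state();print(s['position'],s['force'],s['moment'])
snap('top','t10.png');snap('scene','s10.png')
a=cv2.imread('pics/t10.png');b=cv2.imread('pics/s10.png')
cv2.imwrite('pics/x10.png',np.vstack([cv2.resize(a[205:245,320:420],None,fx=7,fy=7,interpolation=cv2.INTER_CUBIC),cv2.resize(b[180:220,70:170],None,fx=7,fy=7,interpolation=cv2.INTER_CUBIC)]))
E
```

```text
time_s: 20.5
position: [0.5127, 0.0296, 0.1215]
tcp_rot: [[0.996, -0.092, -0.0], [-0.092, -0.996, 0.0], [-0.0, -0.0, -1.0]]
force: [0.5, 4.5, -1.8]
opening: 0.223
time_s: 20.8
position: [0.5127, 0.0294, 0.1215]
tcp_rot: [[0.996, -0.092, -0.0], [-0.092, -0.996, 0.0], [-0.0, -0.0, -1.0]]
force: [0.6, 4.0, -0.6]
opening: 0.223
[0.51268278 0.02943654 0.1215315 ] [ 0.64932847  4.03686578 -0.58417985] [ 0.78748194 -0.2349134   0.06670584]
```

View pics/x10.png

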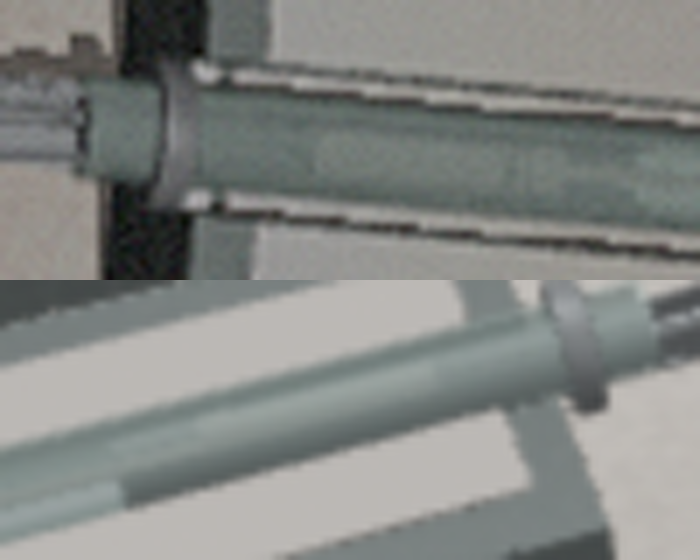

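```bash
python3 -m crank '[[[0,0.01,0],[0,0,0]],[[0,0,0],[0,0,0]],[[0,0,0],[0,0,0]],[[0,0,0],[0,0,0]],[[0,0,0],[0,0,0]],[[0,0,0],[0,0,0]],[[0,0,0],[0,0,0]],[[0,0,0],[0,0,0]]]'
python3 -m crank '[[[0,-0.02,0],[0,0,0]],[[0,-0.02,0],[0,0,0]],[[0,-0.02,0],[0,0,0]],[[0,-0.02,0],[0,0,0]],[[0,-0.02,0],[0,0,0]],[[0,-0.02,0],[0,0,0]],[[0,-0.02,0],[0,0,0]],[[0,-0.02,0],[0,0,0]],[[0,-0.02,0],[0,0,0]],[[0,-0.02,0],[0,0,0]],[[0,-0.03,0],[0,0,0]],[[0,-0.05,0],[0,0,0]]]'
python3 -m crank '[[[0,-0.1,0],[0,0,0]],[[0,-0.2,0],[0,0,0]],[[0,-0.4,0],[0,0,0]],[[0,-0.6,0],[0,0,0]],[[0,-0.6,0],[0,0,0]],[[0,0,0],[0,0,0]]]'
python3 - <<'E'
from h import *
s=read_state();print(s['position'],s['force'],s['moment'])
snap('top','t11.png');snap('scene','s11.png')
a=cv2.imread('pics/t11.png');b=cv2.imread('pics/s11.png')
cv2.imwrite('pics/x11.png',np.vstack([cv2.resize(a[205:245,320:420],None,fx=7,fy=7,interpolation=cv2.INTER_CUBIC),cv2.resize(b[180:220,70:170],None,fx=7,fy=7,interpolation=cv2.INTER_CUBIC)]))
c0=load('t10.png')['pixels'].astype(int).sum(2)//3;c1=load('t11.png')['pixels'].astype(int).sum(2)//3
for g in(c0,c1):
  for w in ((360,372),(390,402)): print([int(np.mean([g[int(round(224.2+(u-360)*.0975))+k,u] for k in(-2,-1,0,1,2)])) for u in range(*w)])
E
```

```text
time_s: 21.7
position: [0.5127, 0.0293, 0.1215]
tcp_rot: [[0.996, -0.092, -0.0], [-0.092, -0.996, 0.0], [-0.0, -0.0, -1.0]]
force: [0.0, 5.8, -1.2]
opening: 0.225
time_s: 22.9
position: [0.513, 0.0318, 0.1216]
tcp_rot: [[0.996, -0.092, -0.0], [-0.092, -0.996, -0.0], [0.0, 0.0, -1.0]]
force: [0.1, -1.2, -1.2]
opening: 0.227
time_s: 23.5
position: [0.5147, 0.0519, 0.1215]
tcp_rot: [[0.996, -0.091, -0.0], [-0.091, -0.996, 0.0], [-0.0, -0.0, -1.0]]
force: [0.3, 0.4, 0.2]
opening: 0.227
[0.51467288 0.0518964  0.12154272] [0.32472395 0.44643244 0.22657248] [-0.02190303 -0.09401378 -0.04320014]
[107, 105, 102, 105, 108, 114, 117, 119, 116, 117, 116, 116]
[117, 114, 111, 108, 117, 113, 118, 119, 116, 118, 116, 111]
[106, 109, 109, 107, 111, 118, 117, 117, 116, 118, 116, 117]
[117, 113, 107, 111, 115, 117, 117, 117, 118, 117, 111, 111]
```

View pics/x11.png

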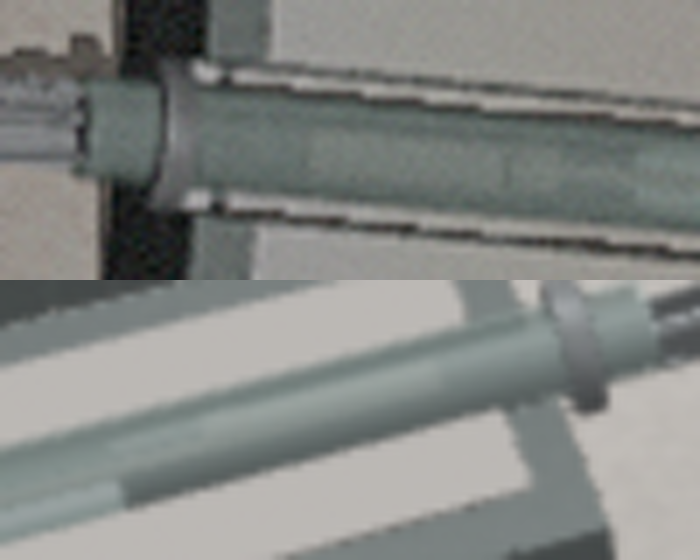

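```bash
python3 -m crank '[[[0,-0.8,0],[0,0,0]],[[0,-1.4,0],[0,0,0]],[[0,-2,0],[0,0,0]],[[0,-2.2,0],[0,0,0]],[[0,-2.2,0],[0,0,0]],[[0,-2.2,0],[0,0,0]],[[0,-2.2,0],[0,0,0]],[[0,-2.2,0],[0,0,0]],[[0,-2,0],[0,0,0]],[[0,-1.4,0],[0,0,0]],[[0,-0.8,0],[0,0,0]],[[0,-0.3,0],[0,0,0]]]'
python3 -m crank '[[[0,0,0],[0,0,0]],[[0,0,-0.4],[0,0,0]],[[0,0,-1],[0,0,0]],[[0,0,-1.4],[0,0,0]],[[0,0,-1.2],[0,0,0]],[[0,0,-0.5],[0,0,0]],[[0,0,0],[0,0,0]],[[0,0,0],[0,0,0]]]'
python3 - <<'E'
from h import *
s=read_state();print(s['position'],s['tcp_rot'],s['force'])
R=s['tcp_rot'];print(R.T@(np.array([.6514,.1164,.1545])-s['position']))
E
```

```text
time_s: 24.8
position: [0.5326, 0.248, 0.1215]
tcp_rot: [[0.996, -0.091, -0.0], [-0.091, -0.996, -0.0], [-0.0, 0.0, -1.0]]
force: [0.6, -0.2, -1.2]
opening: 0.228
time_s: 25.6
position: [0.5326, 0.2469, 0.1665]
tcp_rot: [[0.996, -0.092, -0.0], [-0.092, -0.996, -0.0], [-0.0, 0.0, -1.0]]
force: [0.0, -1.2, -1.1]
opening: 0.23
[0.53258042 0.24691961 0.16654468] [[ 9.95753474e-01 -9.20594949e-02 -2.60945811e-04]
 [-9.20595095e-02 -9.95753506e-01 -4.44951844e-05]
 [-2.55741502e-04  6.83287779e-05 -9.99999965e-01]] [ 0.00432712 -1.17796237 -1.09684395]
[0.13033367 0.11902607 0.01201948]
```

```bash
python3 -m crank '[[[0.7,0.4,0],[0,0,0]],[[1.4,1.2,0],[0,0,0]],[[1.8,1.7,0],[0,0,0]],[[2,1.9,0],[0,0,0]],[[2,1.9,0],[0,0,0]],[[2,1.9,0],[0,0,0]],[[1.7,1.6,0],[0,0,0]],[[1.03,1,0],[0,0,0]],[[0.4,0.3,0],[0,0,-0.013]],[[0,0,0],[0,0,-0.014]],[[0,0,0],[0,0,0]],[[0,0,0],[0,0,0]]]'
python3 - <<'E'
from h import *
s=read_state();print(s['position'],s['tcp_rot'],s['force'])
R=s['tcp_rot'];print(R.T@(np.array([.6514,.1164,.0435])-s['position']))
snap('top','t12.png');snap('wrist','w12.png')
a=cv2.imread('pics/t12.png')
cv2.imwrite('pics/x12.png',cv2.resize(a[135:190,160:340],None,fx=4.4,fy=4.4,interpolation=cv2.INTER_CUBIC))
E
```

```text
time_s: 26.8
position: [0.6507, 0.1177, 0.1665]
tcp_rot: [[0.998, -0.064, -0.001], [-0.064, -0.998, 0.0], [-0.001, -0.0, -1.0]]
force: [0.2, 0.9, -1.3]
opening: 0.228
[0.65071477 0.11766576 0.16649398] [[ 9.97975344e-01 -6.35945797e-02 -9.70341434e-04]
 [-6.35943662e-02 -9.97975799e-01  2.49352205e-04]
 [-9.84234716e-04 -1.87139105e-04 -9.99999498e-01]] [ 0.17977215  0.91006532 -1.32086298]
[0.0008854  0.00124264 0.12299294]
```

View pics/x12.png

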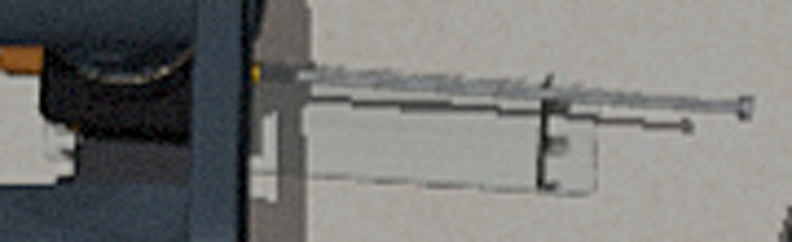

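View pics/w12.png

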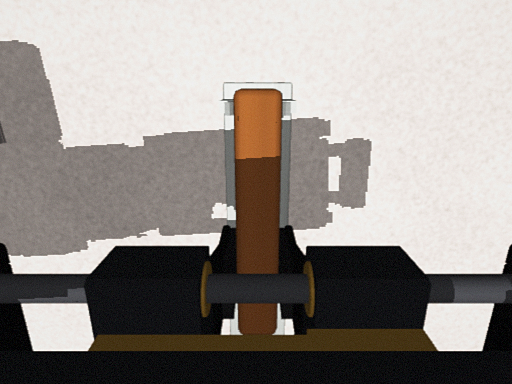

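Run:
```python
from h import *
np.set_printoptions(precision=4,suppress=True,linewidth=200)
c=load('t12.png');gr=c['pixels'].astype(int).sum(2)//3
for u in (240,255,270,300,315,328,329,330): print(u,gr[146:170,u])
c0=load('top0.png');gr=c0['pixels'].astype(int).sum(2)//3
for u in (240,255,270,300,310,318,319,320): print(u,gr[150:172,u])
for u,v in((240,135+70.5/4.4+.5),(329.3,159.3)): print(ray(c,u,v,.185))
for u,v in((230,159.6),(302,165.2),(320.3,166.2)): print(ray(c0,u,v,.062))
```

```text
240 [158 158 164 164 158 136 135 136 120 147 157 133  64 114 160 156 150 151 157 157 157 154 157 153]
255 [162 160 162 163 162 155 134 119 133 126 157 136  72  72 124 161 157 152 155 158 158 157 159 159]
270 [163 162 162 162 164 162 157 125 123 132 123 162 136  64 125 163 158 154 156 156 156 158 156 154]
300 [161 159 163 161 162 164 164 164 166 145 115 113 113 150 169 145  81 131 167 164 162 163 162 157]
315 [161 161 164 165 164 164 163 163 166 164 153 115 114 117 154 152  83  96  87 130 167 164 168 163]
328 [160 160 165 163 164 164 160 160 164 166 147  85 101 114  72  57 123 170 164 161 165 166 162 165]
329 [163 161 162 160 166 160 161 161 159 167 149  96 133 145 114  85 131 168 164 164 163 162 161 162]
330 [162 162 164 163 160 162 161 161 161 168 149 101 123 129 125 111 137 169 163 161 161 165 163 159]
240 [125 115 123 127 121 120 122 127 113  98 104  60  91 128 129 129 124 129 127 126 128 129]
255 [130 126 116 126 123 120 124 120 130 120  92 105  68  88 132 131 129 125 126 127 130 128]
270 [132 136 124 116 123 127 122 120 121 130 124 103  94  63  94 131 129 128 130 129 131 127]
300 [134 135 138 135 135 134 131 133 132 132 131 137 128  99  92  86  60 105 140 130 131 129]
310 [134 134 138 134 133 134 135 133 134 132 133 135 137 121  98  95  72 106 138 133 134 129]
318 [134 135 136 137 131 135 133 130 133 134 132 135 133 119  90  86  82  50 101 134 138 135]
319 [133 131 134 135 135 136 130 132 129 133 134 137 131  95  82 108 104  64  97 135 134 132]
320 [132 132 136 133 130 133 137 133 133 133 134 132 137 120  90 102 108  97 112 129 128 135]
[0.6478 0.0207 0.185 ]
[ 0.632  -0.1788  0.185 ]
[0.6456 0.0444 0.062 ]
[ 0.633  -0.1365  0.062 ]
[ 0.6308 -0.1827  0.062 ]
```

```bash
python3 -m crank '[[[0.09,0.12,0.6],[0,0,0.001]],[[0,0,1.5],[0,0,0]],[[0,0,2],[0,0,0]],[[0,0,2],[0,0,0]],[[0,0,1.5],[0,0,0]],[[0,0,0.7],[0,0,0]],[[0,0,0.2],[0,0,0]],[[0,0,0],[0,0,0]],[[0,0,0],[0,0,0]]]'
python3 - <<'E'
from h import *
np.set_printoptions(precision=4,suppress=True,linewidth=200)
s=read_state();print(s['position'],s['tcp_rot'],s['force'])
R=s['tcp_rot'];print(R.T@(np.array([.6514,.1164,.0435])-s['position']))
c=snap('top','t13.png');snap('scene','s13.png')
a=cv2.imread('pics/t13.png');b=cv2.imread('pics/s13.png')
cv2.imwrite('pics/x13.png',np.vstack([cv2.resize(a[145:180,220:330],None,fx=7,fy=7,interpolation=cv2.INTER_CUBIC),cv2.resize(b[210:255,185:295],None,fx=7,fy=7,interpolation=cv2.INTER_CUBIC)]))
gr=np.array(c['pixels']).astype(int).sum(2)//3
for u in (240,255,270,300,310,321,322,323): print(u,gr[146:172,u])
E
```

```text
time_s: 27.8
position: [0.6532, 0.1154, 0.0824]
tcp_rot: [[0.998, -0.066, 0.002], [-0.066, -0.998, 0.0], [0.002, -0.0, -1.0]]
force: [-0.4, -0.5, -1.4]
opening: 0.228
[0.6532 0.1154 0.0824] [[ 0.9978 -0.066   0.0019]
 [-0.066  -0.9978  0.0001]
 [ 0.0019 -0.0002 -1.    ]] [-0.4079 -0.4825 -1.4307]
[-0.002  -0.0009  0.0389]
240 [160 157 160 160 152 145 153 154 152 134 123 141  97  69 125 162 151 149 155 157 155 160 157 154 158 158]
255 [161 160 162 161 165 152 144 154 153 153 132 125 137  90  74 124 162 157 154 156 158 155 155 156 159 159]
270 [163 161 162 165 163 165 154 141 153 155 152 147 128 117  95  73 117 155 157 160 155 158 157 157 158 159]
300 [160 157 159 163 163 162 166 165 162 164 162 162 163 159 129 105  84  76 137 168 164 163 162 160 162 162]
310 [162 162 161 166 164 162 164 164 165 161 163 163 161 164 161 136 116  96  83 134 170 164 159 162 160 163]
321 [162 166 162 160 163 160 163 163 159 163 163 160 162 160 162 142 115 120  96 126 165 166 163 161 160 161]
322 [165 161 162 162 161 164 162 165 165 164 164 163 164 166 148  85  88 101  81 103 150 166 165 164 159 161]
323 [165 161 164 161 161 161 163 162 162 162 164 165 166 167 145 101 121 138 112  98 142 167 162 164 163 160]
```

View pics/x13.png

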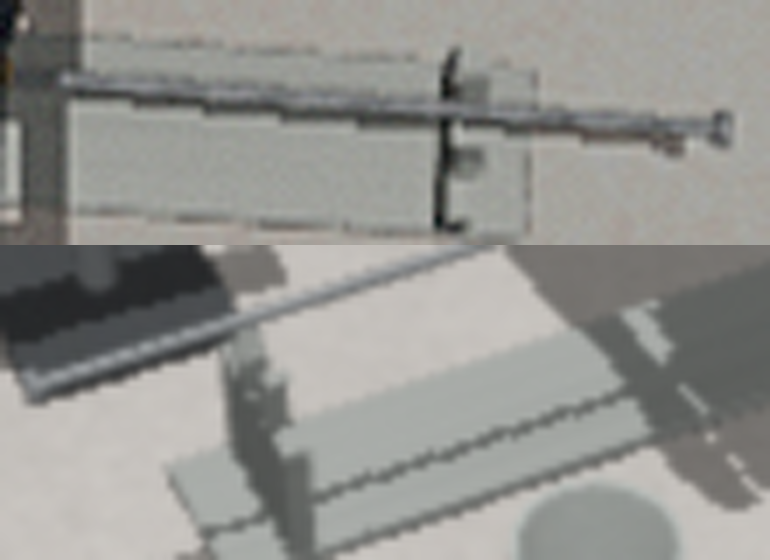

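```bash
python3 -m crank '[[[0,0,0],[0,0,0]],[[0,0,0],[0,0,0]],[[0,0,0],[0,0,0]]]'
python3 - <<'E'
from h import *
np.set_printoptions(precision=4,suppress=True,linewidth=200)
s=read_state();print(s['position'],s['tcp_rot'],s['force'])
c=snap('top','t14.png');b=snap('scene','s14.png');c0=load('top0.png');b0=load('scene0.png')
g=np.array(c['pixels']).astype(int);g0=c0['pixels'].astype(int)
for u in(255,270,300,310,322,323): print(u,g.sum(2)[152:168,u]//3)
print([ray(c,u,v,.101) for u,v in((255,156.8),(270,158.6),(310,161.7),(322.8,162.6))])
print([ray(c0,u,v,.062) for u,v in((255,161),(270,162.3),(308,165.2),(320.3,166.2))])
# scene tips
i=np.vstack([cv2.resize(np.array(x['pixels'])[225:250,180:280,::-1],None,fx=8,fy=8,interpolation=cv2.INTER_CUBIC) for x in(b,b0)])
cv2.imwrite('pics/x14.png',i)
E
```

```text
time_s: 28.2
position: [0.6526, 0.1154, 0.0818]
tcp_rot: [[0.998, -0.066, 0.0], [-0.066, -0.998, -0.0], [0.0, -0.0, -1.0]]
force: [0.4, -0.1, -0.8]
opening: 0.23
[0.6526 0.1154 0.0818] [[ 0.9978 -0.0659  0.0005]
 [-0.0659 -0.9978 -0.    ]
 [ 0.0005 -0.     -1.    ]] [ 0.355  -0.0662 -0.8091]
255 [143 151 152 154 138 114 120  98  65 118 152 158 155 155 157 154]
270 [155 143 156 153 153 155 140 113 114  70  77 123 160 157 158 156]
300 [164 164 160 163 162 159 160 166 149 126 130  97  88 134 168 165]
310 [162 163 165 159 163 165 162 162 170 153  97 101 104  92 131 166]
322 [162 166 165 161 166 164 163 164 149  94  83 100  91  75 124 170]
323 [162 161 165 159 161 164 163 164 149 110 113 135 124 103 136 167]
[array([ 0.6478, -0.0165,  0.101 ]), array([ 0.6438, -0.0528,  0.101 ]), array([ 0.637, -0.15 ,  0.101]), array([ 0.6351, -0.1811,  0.101 ])]
[array([ 0.6426, -0.0182,  0.062 ]), array([ 0.6397, -0.0559,  0.062 ]), array([ 0.6331, -0.1516,  0.062 ]), array([ 0.6308, -0.1827,  0.062 ])]
```

View pics/x14.png

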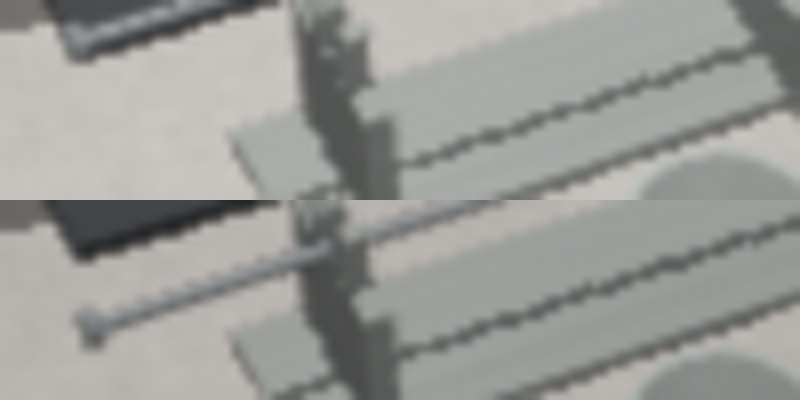

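Run:
```python
from h import *
np.set_printoptions(precision=4,suppress=True,linewidth=200)
c=load('t14.png');b=load('s14.png');c0=load('top0.png');b0=load('scene0.png')
print(tri([(c,322.6,163.1),(b,190,230)]),tri([(c0,320,165.5),(b0,191.4,241)]))
print(ray(b,190,230,.101),ray(b0,191.4,241,.062))
```

```text
[ 0.6341 -0.1789  0.1033] [ 0.633  -0.1796  0.065 ]
[ 0.6325 -0.1771  0.101 ] [ 0.6311 -0.1772  0.062 ]
```

```bash
python3 -m crank '[[[-0.12,-0.09,0],[0,0,0]],[[0,0,0.4],[0,0,0]],[[0,0,0.6],[0,0,0]],[[0,0,0.3],[0,0,0]],[[0,0,0],[0,0,0]],[[0,0,0],[0,0,0]],[[0,0,0],[0,0,0]]]'
python3 - <<'E'
from h import *
s=read_state();print(s['position'],s['tcp_rot'],s['force'],s['moment'])
R=s['tcp_rot'];print(R.T@(np.array([.6514,.1164,.0435])-s['position']))
E
```

```text
time_s: 29.0
position: [0.6514, 0.1163, 0.0686]
tcp_rot: [[0.998, -0.066, 0.0], [-0.066, -0.998, 0.0], [0.0, -0.0, -1.0]]
force: [0.4, 1.5, -1.8]
opening: 0.228
[0.65144985 0.11632494 0.06858999] [[ 9.97821612e-01 -6.59695999e-02  2.06837044e-04]
 [-6.59696023e-02 -9.97821633e-01  4.74763416e-06]
 [ 2.06073277e-04 -1.83822495e-05 -9.99999979e-01]] [ 0.38889677  1.47662481 -1.79269105] [ 8.01211857e-05 -1.32268093e-01 -1.91081020e-02]
[-5.98638587e-05 -7.11416716e-05  2.50899771e-02]
```

Aligned with the grasp pose. Lowering slowly with force checks.

```bash
python3 -m crank '[[[0,0,0.3],[0,0,0]],[[0,0,0.5],[0,0,0]],[[0,0,0.4],[0,0,0]],[[0,0,0],[0,0,0]]]'
python3 -m crank '[[[0,0,0.3],[0,0,0]],[[0,0,0.3],[0,0,0]],[[0,0,0.2],[0,0,0]],[[0,0,0],[0,0,0]]]'
python3 -m crank '[[[0,0,0.2],[0,0,0]],[[0,0,0.15],[0,0,0]],[[0,0,0.1],[0,0,0]],[[0,0,0],[0,0,0]]]'
python3 - <<'E'
from h import *
s=read_state();print(s['position'],s['tcp_rot'],s['force'],s['moment'])
c=snap('top','t15.png');b=snap('scene','s15.png');b0=load('scene0.png')
i=np.vstack([cv2.resize(np.array(x['pixels'])[185:250,180:340,::-1],None,fx=4.5,fy=4.5,interpolation=cv2.INTER_CUBIC) for x in(b,b0)])
cv2.imwrite('pics/x15.png',i)
E
```

```text
time_s: 29.4
position: [0.6506, 0.1163, 0.0556]
tcp_rot: [[0.998, -0.066, -0.002], [-0.066, -0.998, -0.0], [-0.002, 0.0, -1.0]]
force: [-0.4, 0.5, -1.1]
opening: 0.227
time_s: 29.8
position: [0.651, 0.1164, 0.0481]
tcp_rot: [[0.998, -0.066, -0.001], [-0.066, -0.998, 0.0], [-0.001, 0.0, -1.0]]
force: [0.2, -0.2, -0.5]
opening: 0.226
time_s: 30.2
position: [0.6512, 0.1163, 0.0439]
tcp_rot: [[0.998, -0.066, -0.0], [-0.066, -0.998, -0.0], [-0.0, 0.0, -1.0]]
force: [0.8, -0.2, -0.8]
opening: 0.225
[0.65117587 0.11632655 0.04386319] [[ 9.97824928e-01 -6.59188159e-02 -3.50836554e-04]
 [-6.59188269e-02 -9.97824989e-01 -1.96913361e-05]
 [-3.48775451e-04  4.27752401e-05 -9.99999938e-01]] [ 0.78300035 -0.19854527 -0.81671434] [-0.01209373 -0.06833323 -0.01231645]
```

View pics/x15.png

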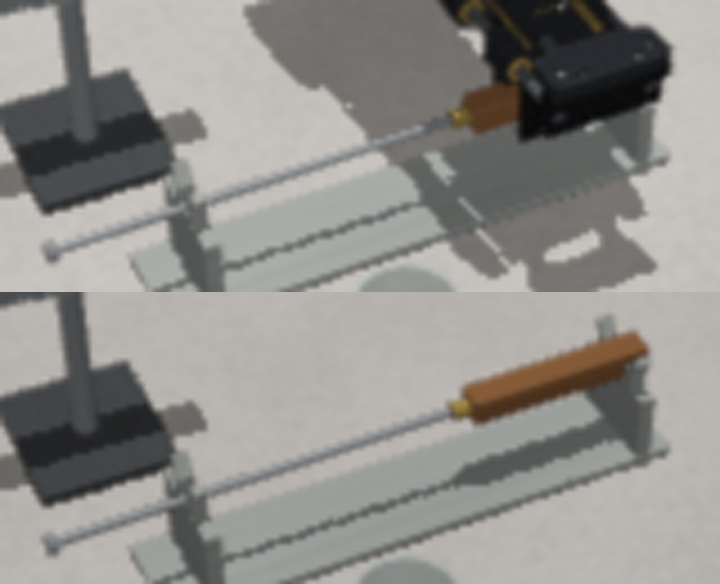

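```bash
python3 -m crank '[[[0,0,0.04],[0,0,0]],[[0,0,0],[0,0,0]]]'
python3 -m crank '[[[0,0,0],[0,0,0]],[[0,0,0],[0,0,0]],[[0,0,0],[0,0,0]],[[0,0,0],[0,0,0]],[[0,0,0],[0,0,0]],[[0,0,0],[0,0,0]],[[0,0,0],[0,0,0]],[[0,0,0],[0,0,0]]]' -1
python3 -m crank '[[[0,0,0],[0,0,0]],[[0,0,0],[0,0,0]]]' -1
```

```text
time_s: 30.5
position: [0.6514, 0.1163, 0.0437]
tcp_rot: [[0.998, -0.066, 0.0], [-0.066, -0.998, -0.0], [0.0, 0.0, -1.0]]
force: [-0.4, 0.9, -1.6]
opening: 0.228
time_s: 31.3
position: [0.6513, 0.1164, 0.0436]
tcp_rot: [[0.998, -0.066, -0.0], [-0.066, -0.998, 0.0], [-0.0, -0.0, -1.0]]
force: [-0.6, 0.8, -0.1]
opening: 0.872
time_s: 31.5
position: [0.6513, 0.1163, 0.0436]
tcp_rot: [[0.998, -0.066, -0.0], [-0.066, -0.998, 0.0], [-0.0, -0.0, -1.0]]
force: [-0.2, 0.6, -0.1]
opening: 0.98
```

Released; raise clear and look.

```bash
python3 -m crank '[[[0,0,-0.8],[0,0,0]],[[0,0,-2],[0,0,0]],[[0,0,-3],[0,0,0]],[[0,0,-4],[0,0,0]],[[0,0,-4],[0,0,0]],[[0,0,-4],[0,0,0]],[[0,0,-3],[0,0,0]],[[0,0,-1.5],[0,0,0]],[[0,0,0],[0,0,0]]]'
python3 -m crank '[[[-1,-1.5,0],[0,0,0]],[[-3,-3,0],[0,0,0]],[[-4,-3,0],[0,0,0]],[[-4,-2,0],[0,0,0]],[[-3,-1,0],[0,0,0]],[[-1,0,0],[0,0,0]],[[0,0,0],[0,0,0]]]'
python3 - <<'E'
from h import *
np.set_printoptions(precision=4,suppress=True,linewidth=200)
s=read_state();print(s['position'],s['force'])
c=snap('top','t16.png');b=snap('scene','s16.png')
g=np.array(c['pixels']).astype(int).sum(2)//3
print([int(np.mean([g[int(round(224.2+(u-360)*.0975))+k,u] for k in(-2,-1,0,1,2)])) for u in range(356,402)])
i=np.vstack([cv2.resize(np.array(c['pixels'])[135:245,160:420,::-1],None,fx=3,fy=3,interpolation=cv2.INTER_CUBIC),cv2.resize(np.array(b['pixels'])[180:255,70:330,::-1],None,fx=3,fy=3,interpolation=cv2.INTER_CUBIC)])
cv2.imwrite('pics/x16.png',i)
E
```

```text
time_s: 32.4
position: [0.653, 0.1164, 0.2708]
tcp_rot: [[0.998, -0.066, 0.008], [-0.066, -0.998, 0.0], [0.008, -0.001, -1.0]]
force: [0.8, 0.6, -0.0]
opening: 1.0
time_s: 33.1
position: [0.4959, 0.2324, 0.2656]
tcp_rot: [[0.998, -0.064, -0.003], [-0.064, -0.998, -0.001], [-0.003, 0.001, -1.0]]
force: [1.0, 0.2, -0.0]
opening: 0.999
[0.4959 0.2324 0.2656] [ 1.0196  0.1611 -0.029 ]
[108, 109, 109, 107, 108, 107, 107, 105, 111, 117, 116, 116, 116, 114, 116, 115, 116, 114, 117, 115, 115, 117, 116, 115, 114, 117, 114, 114, 117, 117, 116, 117, 118, 116, 116, 113, 106, 111, 114, 117, 117, 116, 118, 116, 112, 108]
```

View pics/x16.png

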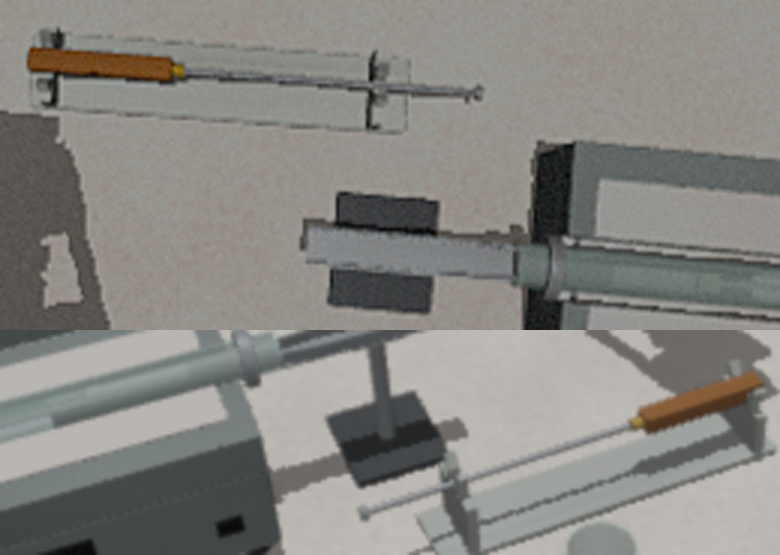

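View pics/s16.png

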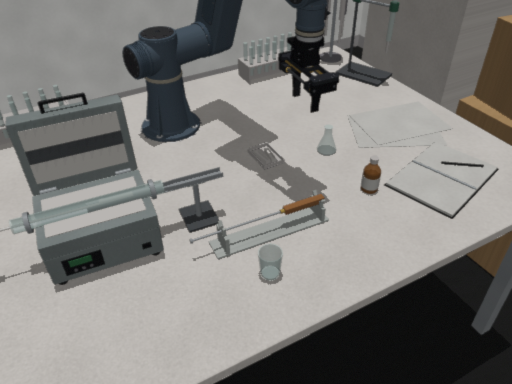

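```bash
python3 -c "
from rig import bot
print(bot.hand_in())"
```

```text
the job is handed in; nothing more can be done
None
```

The boat is loaded against the sprung stop, the rod is back in both notches of its rest, and the job was handed in at about 33 s.

- **Push:** I slid the boat in with the push rod at no more than 25 mm/s, slowing to 7.5 mm/s near the stop. Contact came within about 2–3 mm of where the camera views had put the stop. I held the boat pressed there for over a second. The force read 3 to 6 N and never above 5.8 N, though it was read only once per move.
- **Release:** I eased off at 2 mm/s, drew the rod out and laid it back at the pose I had gripped it from.
- **Boat:** In the last pictures the boat's length ends where the stop face appears, to about 1–2 mm. It moved back only about as much as the spring return when released, so I take it to be still touching the stop. That is as finely as the cameras can show.
- **Rod and glassware:** The rod looks as it did at the start. The flask, bottle and beaker stand where they were, and the gripper is open and clear of everything.
- **Disagreement:** With the rod held above its rest, the top-camera estimates of its sideways position differed from the arm's own reading by 2–3 mm. A closer check using two cameras agreed with the arm, so I placed the rod by the arm's pose.

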